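# Set the tape on the pasta board and lay the almond bars against it

## Robot

A 6-joint arm with a two-finger parallel gripper is mounted at the origin on the work surface. World frame = base frame: x ahead of the robot, y to its left, z up, the work surface at z = 0. Lengths are in mm, angles in rad, forces in N, time in s.
With the tool pointing down it reaches from about 325 to 750 mm from the base axis. Payload 7.6 kg.
Tool frame: the origin (TCP) lies midway between the tips of the shut fingers; the grasp point (between the pads) lies env.tcp_to_grasp behind it (env.tcp_to_grasp is the distance from the TCP to the grasp point, in mm); z points along the fingers, y is the line along which they close (so a half turn about z gives the same grasp; the last joint's range is limited). The gripper opens to 85 mm and grips with 20 to 120 N. Pads are 22 mm wide; open, the fingers measure 114 mm over their backs; the gripper's body (76 mm by 85 mm) begins 54 mm behind the grasp point. The pads swing forward as they close: fully open they stand 13 mm farther back than shut.
Start: joints at [-1.301, 0.052, 1.401, -0, 1.689, -0.07], TCP at [175.007, -494.993, 231.323] pointing down, gripper open.
Joint ranges: [-2.9, 2.9], [-0.91, 2.17], [0.12, 2.37], [-1.06, 4.2], [0.26, 2.73], [-2.93, 2.93]. Speed limits (rad/s): [2.57, 2.57, 3.01, 3.14, 3.14, 3.14].

## Interface

Orientations are given as a 3x3 rotation matrix whose columns are the frame's x, y, z axes.
In Python, from plant import env gives the robot as it stands.
- The arm moves only by the tool servo_tool, never from a script. Its argument "steps" is a list of rows, each a list of 7 numbers: the opening, from 0 (shut) to 1 (fully open), then the shift along the tool's x, y, z in cm, then the turn, a rotation vector about the tool's x, y, z in degrees. In form: [[gripper, tx, ty, tz, ax, ay, az], ...]. A call has exactly 10 rows; each row is the pose to reach, as a shift and turn from the pose commanded when the call began, along the tool's axes at that moment; what a row does not reach only later rows make up. A row lasts 1/10 s, in which the tool goes at most 50 mm and 8.59 degrees, less where a joint would pass 70% of its speed; a pose out of reach is approached as far as the arm can. A call with a gripper value outside its range is refused whole. The fingers move at their own pace and stop on an object; "newtons" is the grip in N (left out, the last holds). Time passes only in rows, so rows that repeat a pose let the fingers close, or fill a call up. It gives the time, the measured TCP pose, the force, the opening and the grip force at its end, in the units of the state.
- env.state(): the state, without advancing time (a new reading comes with each control period).
- env.get_image(name): name is "scene" or "top"; returns the picture (384x512x3 uint8, red, green, blue); there is no depth.
- env.calibration(name): a dict with "camera_matrix" (3x3 intrinsics, pixels), "R" (3x3) and "t" (3): a world point X has camera coordinates R X + t. Camera axes: x right, y down, z forward; pixel columns grow to the right and rows downward; lengths in mm; the calibration is good to about 2 mm. A picture is of the moment at which its call begins. calibration takes no time and is no camera call.
- env.hand_in(): hands the job in; it is judged then, once.
The state is a dict: "clock": time; "joint_positions": joint angles; "dq": joint speeds; "tau": joint torques, N m; "eef_pos": TCP position; "eef_rot": TCP orientation; "wrist_force": force on the tool from outside, world axes, zero at the start; "ft_torque": the same for the moment, N m; "grip_width": finger opening in mm; "grip_force": force on a finger pad.
Only numpy, scipy, OpenCV 4.12 (cv2) and the standard library are available. Lean on these libraries where they do the work, as an engineer would, in place of code of your own. Each camera call takes 0.05 s, during which the arm holds its last target. There are 200 camera calls.

## Task

On the pasta board, hook the end of the tape measure over the far face of the raised lip, draw the case straight back until 22 cm of blade show between hook and case (a centimetre either way is fine), stand the case on the board and lock it. Then roll the box's cover fully open, lift every almond bar out of the mould and lay each flat on the board alongside the blade, parallel to it, between lip and case and within 8 cm of the blade. Last, roll the cover fully shut, leaving the tape hooked, drawn and locked, and the other kitchen things where they are.

Things in the scene. Friction and masses are not known exactly. Their poses are not given: they have to be found in the camera images.
- board: Fixed pasta board of dark slate, 420 (x) x 300 (y) x 18 mm thick. Along its far (+x) edge runs a raised wooden lip as wide as the board, 14 mm thick, from x = 196 to 210 mm, its top 43 mm above the table (25 above the board). Origin: centre of the underside; z up, x towards the lip.
- lip_top (a point): Middle of the top face of the board's lip.
- tape: Loose grey tape measure, 0.5 to 0.7 kg, case 80 (x) x 40 (y, grip across this) x 70 mm high, standing on the board; origin: centre of the case's underside, x out of the mouth along the blade, z up, case front at x = 40 mm. Its weight and rubber sole hold it on the board against the blade's spring. A rocker on its top is the lock.
- hook (a point): Lowest point of the inner face (towards the case) of the steel hook at the blade's end: a plate 22 mm wide, 3 mm thick (outwards from this point), hanging from the blade down to 15.5 mm above the level of the sole. At x = 70 mm in the case's frame when wound in.
- blade (a joint): Drawn length of the blade in m: 0 wound in (30 mm show), at most 0.24; blade showing = 0.03 + this, so 22 cm shown is 0.19. The blade is stiff, level, 25 mm wide, 27.5 to 30.5 mm above the sole: 2.5 mm above the lip when the case stands on the board. A damped spring winds it in with about 2 N; let go, it runs back at about 0.2 m/s.
- lock (a joint): Rocker lock on the case's top, 56 x 22 mm, tilting about the case's y axis: 0 = free (front end, towards the hook, stands up), 0.4 = locked (front end down; a pawl then holds the blade, catching at every 5 mm, so the blade may shift up to 3 mm). Press down about 3.5 N on the front end to lock, on the rear end to free; it stays as left.
- lock_front (a point): Point to press on the upper face of the rocker's front end, 21 mm ahead of the case's middle, about 89 mm above the sole when free, 81 when locked.
- lock_rear (a point): Point on the upper face of the rocker's rear end, 21 mm behind the case's middle.
- box: Fixed roll-top box, 352 (x) x 350 (y) x 185 mm high; front (-x) towards the robot, half-round side walls, fixed slats over the rear half, aluminium slat cover in front. Inside: a fixed steel mould 115 x 200 mm, middle at x = -85 mm, flat top 55 mm above the table, three cavities 58 mm apart along y (one on the centre line), each 73 (x) x 25 mm, 12 deep. Origin: centre of the underside.
- cover_axis (a point): Middle of the axis (along the box's y) about which the curved cover rolls, 12 mm above the table.
- cover (a joint): Roll angle of the cover in rad about the axis through point cover_axis along the box's y: 0 = fully shut (tab low at the front), 1.52 = fully open (tab on top). Cover radius 168 mm outside. It stays where it is left; moving it takes about 2 to 5 N at the tab.
- cover_tab (a point): Point to grip on the cover's black pull tab, 195 mm from the cover's axis, and at (10 degrees + roll angle) above the level, forward. The tab is 24 mm wide along the box's y (grip it there, from above: it turns between the fingers), 12 mm thick, and sticks out 45 mm radially from the cover, 15 mm beyond this point.
- bar0: Loose hard-baked almond bar, 70 (x) x 22 (y) x 30 mm (z), 40 to 65 g, sits in a cavity of the mould and stands 18 mm proud of it. Origin: centre of the underside. Two or three of the three bars are present, the others absent.
- bar1: Loose hard-baked almond bar, 70 (x) x 22 (y) x 30 mm (z), 40 to 65 g, sits in a cavity of the mould and stands 18 mm proud of it. Origin: centre of the underside. Two or three of the three bars are present, the others absent.
- bar2: Loose hard-baked almond bar, 70 (x) x 22 (y) x 30 mm (z), 40 to 65 g, sits in a cavity of the mould and stands 18 mm proud of it. Origin: centre of the underside. Two or three of the three bars are present, the others absent.
- cutter: Bystander: steel ring cutter 48 mm across; origin at its underside.
- bowl: Bystander: white bowl 110 mm across; origin at its underside.
- jar: Bystander: glass jar 100 mm high; origin at its underside.
- oil: Bystander: green oil bottle 190 mm high; origin at its underside.
- mug: Bystander: white mug 85 mm high; origin at its underside.
- brush: Bystander: pastry brush; origin at its underside.

How it is judged:
By the outcome, as a careful person would: the job done as asked, in the order asked, and still so for the second after the job is handed in, with the robot touching nothing.
Of bar0, bar1, bar2 only 2 to 3 are there at a start; the rules pass over those that are not, and their reading is None.
At some moment in a run one of bar0, bar1, bar2 may be knocked a few centimetres aside while the robot is not near it.
Once in a run the grip may slacken for a moment while it holds something.
It also fails if it takes over 210 s, if anything falls off the work surface, if the arm or the gripper's body presses on something with over 40 N, if the wrist force passes 120 N, or if a joint passes its speed limit or range.

## Working session

There is one attempt and no reset: what is moved stays moved. The work goes in short steps, Python scripts to look and compute and a tool call to move; the robot and the scene stay as the last step left them, time stands still between calls to the robot, and variables do not carry over. Pictures are saved under pics/ and viewed, at most 14 in all, crops included, and the job is handed in when it is done.

Besides the shell and the picture viewer there is one more tool, called after "Call:" as name([rows], argument=value, ...), one row to a line, values as JSON. servo_tool: Moves the arm, as the interface text tells. Its arguments: {"type":"object","properties":{"steps":{"type":"array"},"newtons":{"type":"number"}},"required":["steps"]}

```bash
ls; mkdir -p pics; python3 - <<'E'
from plant import env
import cv2,numpy as np
for n in("scene","top"):
    im=env.get_image(n); cv2.imwrite(f"pics/{n}0.png",im[:,:,::-1]); c=env.calibration(n); print(n,c)
    R=np.array(c["R"]);print(-R.T@np.array(c["t"]))
s=env.state();print(s,env.tcp_to_grasp)
E
```

```text
pics
scene {'camera_matrix': array([[372.56031118,   0.        , 258.53852799],
       [  0.        , 372.56031118, 191.28551617],
       [  0.        ,   0.        ,   1.        ]]), 'R': array([[-0.92414402, -0.38170461,  0.01610665],
       [-0.31326201,  0.73295718, -0.60385486],
       [ 0.21868869, -0.56309446, -0.79693154]]), 't': array([ 494.85098775,  218.43704475, 1083.59765078])}
[288.77105478 638.94973528 987.48702528]
top {'camera_matrix': array([[392.92273654,   0.        , 258.52050432],
       [  0.        , 392.92273654, 194.16269925],
       [  0.        ,   0.        ,   1.        ]]), 'R': array([[ 0.02201724, -0.99975575, -0.00191797],
       [-0.98576637, -0.02138925, -0.16675479],
       [ 0.16667304,  0.00556215, -0.98599653]]), 't': array([  -7.67069015,  537.75850241, 1286.34461447])}
[ 315.87417249   -3.32141186 1357.99042299]
{'clock': 0.1, 'joint_positions': array([-1.30133946e+00,  5.27775753e-02,  1.40160780e+00, -4.25149221e-06,
        1.68861300e+00, -7.03023548e-02]), 'dq': array([-8.31692408e-04, -1.97499226e-03, -1.59236147e-03,  3.89726100e-04,
        5.10629554e-05,  7.56590028e-04]), 'tau': array([ 8.86273847e-04, -3.82582426e+01, -3.60984528e+01,  1.17772646e-05,
        4.76041721e-03, -1.94502360e-05]), 'eef_pos': array([ 174.90963205, -494.7234412 ,  230.56243986]), 'eef_rot': array([[ 9.42835117e-01,  3.33259357e-01, -3.78282621e-04],
       [ 3.33259559e-01, -9.42834150e-01,  1.35386834e-03],
       [ 9.45315206e-05, -1.40254092e-03, -9.99999012e-01]]), 'wrist_force': array([-0.37675491,  0.40204489, -0.14835102]), 'ft_torque': array([-0.0063036 ,  0.01762821, -0.04132173]), 'grip_force': 0.0, 'grip_width': 85.47466558669724} 18.700000000000003
```

View pics/scene0.png

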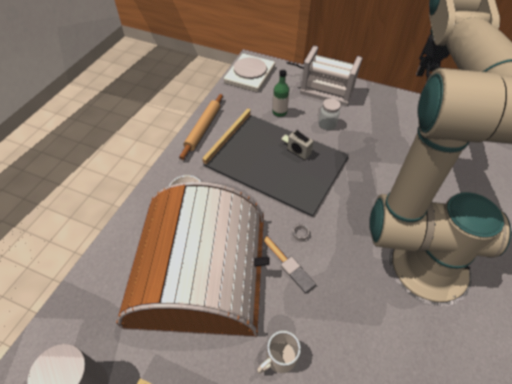

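View pics/top0.png

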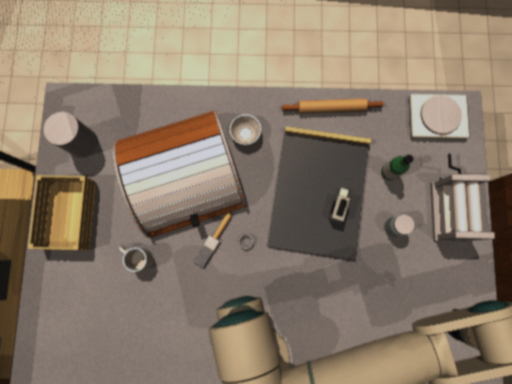

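The pictures show the board at the right in top (lip at about rows 128-142, tape at (341,205)). The box is at (180,175) with its tab at about (195,219). The brush lies at (213,240) and the cutter at (247,241). Next: measure with masks and zoom in.

```bash
cat > h.py <<'E'
from plant import env
import cv2,numpy as np
def cal(n):
    c=env.calibration(n);return c["camera_matrix"],np.array(c["R"]),np.array(c["t"])
def ray(n,px,z):
    K,R,t=cal(n);C=-R.T@t;d=R.T@np.linalg.inv(K)@np.array([px[0],px[1],1.]);return C+d*(z-C[2])/d[2]
def proj(n,X):
    K,R,t=cal(n);p=K@(R@np.array(X,float)+t);return p[:2]/p[2]
def tri(a,b):
    A=[];B=[]
    for n,px in(("scene",a),("top",b)):
        K,R,t=cal(n);P=K@np.c_[R,t]
        for i in(0,1):
            r=px[i]*P[2]-P[i];A.append(r[:3]);B.append(-r[3])
    return np.linalg.lstsq(np.array(A),np.array(B),rcond=None)[0]
def crop(n,x0,y0,x1,y1,s,f,im=None):
    im=env.get_image(n) if im is None else im
    cv2.imwrite(f,cv2.resize(im[y0:y1,x0:x1,::-1],None,fx=s,fy=s,interpolation=cv2.INTER_CUBIC));return im
def locT(org,yaw,X):
    c,s=np.cos(yaw),np.sin(yaw);return np.array([org[0]+c*X[0]-s*X[1],org[1]+s*X[0]+c*X[1],X[2]])
E
python3 - <<'E'
from h import *
t=cv2.imread("pics/top0.png");s=cv2.imread("pics/scene0.png")
a=cv2.resize(t[120:265,265:385],None,fx=4,fy=4,interpolation=cv2.INTER_CUBIC)
b=cv2.resize(s[100:215,200:355],None,fx=2,fy=2,interpolation=cv2.INTER_CUBIC)
b2=cv2.resize(s[120:170,270:330],None,fx=5,fy=5,interpolation=cv2.INTER_CUBIC)
o=np.zeros((580,800,3),np.uint8);o[:,:480]=a;o[:230,484:484+310]=b;o[240:490,484:784]=b2
cv2.imwrite("pics/m1.png",o)
# board mask top
g=cv2.cvtColor(t,cv2.COLOR_BGR2HSV)
m=((t.max(2)<75)).astype(np.uint8);m[:,:262]=0;m[:,385:]=0;m[:120]=0;m[270:]=0
m=cv2.morphologyEx(m,cv2.MORPH_CLOSE,np.ones((15,15)))
c=max(cv2.findContours(m,0,2)[0],key=cv2.contourArea);r=cv2.minAreaRect(c);print(r)
W=np.array([ray("top",p,18)[:2] for p in cv2.boxPoints(r)]);print(W.round(1),np.linalg.norm(W-np.roll(W,1,0),axis=1))
P=np.array([ray("top",p,18)[:2] for p in c[:,0].astype(float)],np.float32);r=cv2.minAreaRect(P);print(r)
# lip
m=((g[:,:,0]>12)&(g[:,:,0]<30)&(g[:,:,1]>110)).astype(np.uint8);m[:,:270]=0;m[:,385:]=0;m[:118]=0;m[150:]=0
c=max(cv2.findContours(m,0,2)[0],key=cv2.contourArea)
P=np.array([ray("top",p,43)[:2] for p in c[:,0].astype(float)],np.float32);print("lip",cv2.minAreaRect(P))
E
```

```text
((320.4796142578125, 196.70767211914062), (86.27719116210938, 119.68658447265625), 7.9893269538879395)
[[ 352.1  -36.9]
 [ 770.5  -88.7]
 [ 732.8 -391. ]
 [ 318.5 -324.5]] [289.5658179  421.66171689 304.62754362 419.6325284 ]
((544.1356201171875, -208.77584838867188), (297.19915771484375, 417.9213562011719), 82.49376678466797)
lip ((750.0570068359375, -229.15887451171875), (294.7403259277344, 21.439680099487305), 82.41000366210938)
```

View pics/m1.png

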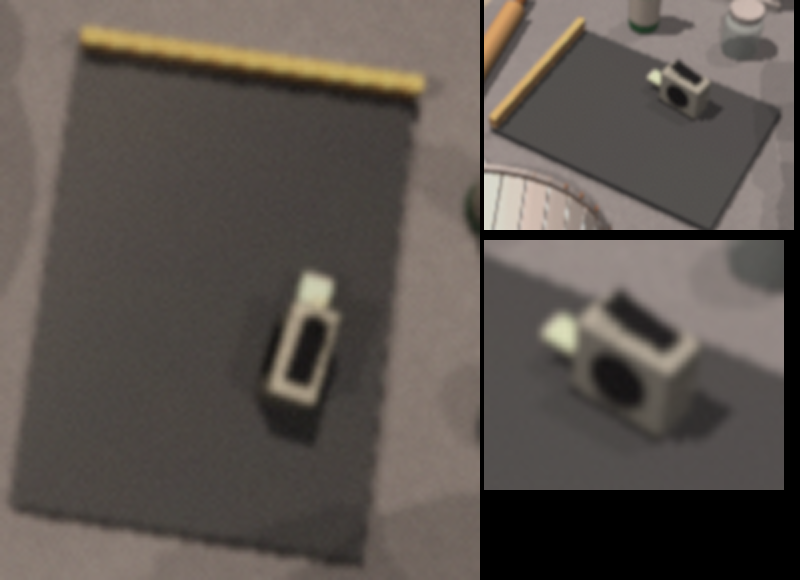

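Crop: lip far top corners at crop (82,27) and (425,75). Board near corners at (12,508) and (362,565). Case top roughly (298,298), (341,312), (322,404), (266,392). The tape nose points at the lip.

```bash
python3 - <<'E'
from h import *
f=lambda x,y:(265+x/4-.4,120+y/4-.4)
for nm,z,pts in(("near",18,[(12,508),(362,565)]),("liptopfar",43,[(80,27),(425,75)]),("casetop",88,[(298,298),(341,312),(322,404),(266,388)]),("blade",48,[(302,272),(333,280),(297,304),(329,310)])):
    for p in pts: print(nm,ray("top",f(*p),z).round(1))
t=cv2.imread("pics/top0.png");s=cv2.imread("pics/scene0.png")
def dark(im,x0,y0,x1,y1,th):
    m=(im.max(2)<th).astype(np.uint8);k=np.zeros_like(m);k[y0:y1,x0:x1]=1;m&=k
    c=max(cv2.findContours(m,0,2)[0],key=cv2.contourArea);M=cv2.moments(c);return np.array([M['m10']/M['m00'],M['m01']/M['m00']]),cv2.boundingRect(c)
# rocker black in top and scene
for th in(40,60):
  try:print("rock",dark(t,334,194,350,220,th),dark(s,293,126,315,145,th),"tab",dark(t,183,208,207,232,th),dark(s,250,250,276,272,th))
  except Exception as e:print(e)
a=cv2.resize(t[105:275,105:265],None,fx=3.4,fy=3.4,interpolation=cv2.INTER_CUBIC)
cv2.imwrite("pics/m2.png",a);print(a.shape)
E
```

```text
near [363.2 -30.4  18. ]
near [ 322.2 -325.3   18. ]
liptopfar [780.5 -81.8  43. ]
liptopfar [ 743.3 -381.9   43. ]
casetop [ 536.5 -260.1   88. ]
casetop [ 525.6 -295.1   88. ]
casetop [ 449.8 -278.5   88. ]
casetop [ 461.8 -233.3   88. ]
blade [ 565.9 -271.9   48. ]
blade [ 559.5 -298.    48. ]
blade [ 538.3 -267.3   48. ]
blade [ 533.7 -294.2   48. ]
float division by zero
rock (array([341.51058201, 207.29365079]), (337, 200, 9, 16)) (array([300.74285714, 135.87619048]), (295, 131, 13, 10)) tab (array([194.40947547, 220.21658206]), (189, 214, 12, 13)) (array([261.47833333, 260.83666667]), (255, 256, 14, 10))
(578, 544, 3)
```

View pics/m2.png

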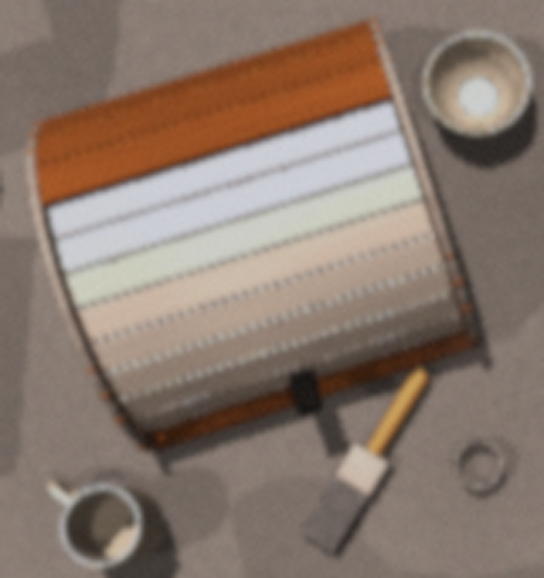

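```bash
python3 - <<'E'
from h import *
f=lambda x,y:(105+x/3.4-.4,105+y/3.4-.4)
for nm,z,a,b in(("edge180",180,(48,205),(390,103)),("front",20,(157,443),(480,347)),("rearbottom",100,(40,122),(372,22))):
    A=ray("top",f(*a),z);B=ray("top",f(*b),z);d=A-B;print(nm,A.round(),B.round(),"mid",((A+B)/2).round(1),np.linalg.norm(d).round(),"yaw",np.degrees(np.arctan2(-d[0],d[1])).round(2))
tab=tri((261.5,260.8),(194.4,220.2));print("tab",tab)
r=tri((300.74,135.9),(341.5,207.3));print("rocker",r)
for z in(100,):print(ray("top",(341.5,207.3),z),ray("scene",(300.74,135.9),z))
K,R,t=cal("top")
print(ray("top",(194.4,220.2),46),ray("scene",(261.5,260.8),46))
E
```

```text
edge180 [597. 436. 180.] [700. 130. 180.] mid [648.5 282.9 180. ] 323.0 yaw 18.55
front [394. 367.  20.] [498.  47.  20.] mid [445.7 207.   20. ] 336.0 yaw 17.96
rearbottom [699. 481. 100.] [809. 160. 100.] mid [754.2 320.2 100. ] 339.0 yaw 18.9
tab [441.13391777 211.00715626  81.03743876]
rocker [ 491.96199392 -265.92691393   95.20851984]
[ 491.3423314  -264.92694673  100.        ] [ 490.81652942 -261.06647156  100.        ]
[444.55147626 216.88533236  46.        ] [447.0451786  194.46711836  46.        ]
```

```bash
cat >> h.py <<'E'
from scipy.spatial.transform import Rotation as Ro
def go(x,y,z,yaw):
    "cm & deg row from the present pose to TCP (x,y,z), tool x at yaw deg, tool down"
    s=env.state();R=np.array(s["eef_rot"]);a=np.radians(yaw)
    T=np.array([[np.cos(a),np.sin(a),0],[np.sin(a),-np.cos(a),0],[0,0,-1.]])
    d=R.T@(np.array([x,y,z])-s["eef_pos"])/10;w=np.degrees(Ro.from_matrix(R.T@T).as_rotvec())
    print("row",d.round(2),w.round(1),"now",np.round(s["eef_pos"],1),"F",np.round(s["wrist_force"],1),"w",round(s["grip_width"],1),"t",round(s["clock"],1))
BO=np.array([552.5,-205.]);BY=np.radians(-7.5)
def bd(x,y,z): return locT(BO,BY,(x,y,z+18))
XO=np.array([614.,268.]);XY=np.radians(18.4)
def bx(x,y,z): return locT(XO,XY,(x,y,z))
E
python3 -c "
from h import *
go(492.5,-265.5,150,-15.8);go(492.5,-265.5,48,-15.8)"
```

```text
row [ 37.58 -11.02   8.08] [-0.1  0.  35.3] now [ 174.9 -494.7  230.6] F [-0.4  0.4 -0.1] w 85.5 t 0.1
row [ 37.58 -11.    18.28] [-0.1  0.  35.3] now [ 174.9 -494.7  230.6] F [-0.4  0.4 -0.1] w 85.5 t 0.1
```

Call:
servo_tool([
  [1, 3.8, -1.1, 0, 0, 0, 4],
  [1, 7.6, -2.2, 0, 0, 0, 8],
  [1, 11.4, -3.3, 0, 0, 0, 12],
  [1, 15.2, -4.4, 0, 0, 0, 16],
  [1, 19, -5.5, 0, 0, 0, 20],
  [1, 23, -6.6, 0, 0, 0, 24],
  [1, 27, -7.9, 1, 0, 0, 28],
  [1, 31, -9.1, 3, 0, 0, 32],
  [1, 35, -10.3, 5, 0, 0, 35.3],
  [1, 37.6, -11, 7.5, 0, 0, 35.3],
], newtons=40)

```text
clock: 1.1
eef_pos: [494.8, -264.0, 155.8]
eef_rot: [[0.962, -0.273, 0.001], [-0.273, -0.962, -0.0], [0.001, -0.0, -1.0]]
wrist_force: [-0.3, -0.4, 0.4]
grip_width: 85.3
grip_force: 0.0
```

```bash
python3 -c "
from h import *
go(492.5,-265.5,48,-15.8)
a=crop('scene',255,80,355,180,5.5,'pics/m3.png')
cv2.imwrite('pics/full_top1.png',env.get_image('top')[:,:,::-1])"
```

```text
row [-0.19  0.21 10.78] [-0.  -0.1 -0. ] now [ 494.8 -264.   155.8] F [-0.3 -0.4  0.4] w 85.3 t 1.1
```

View pics/m3.png

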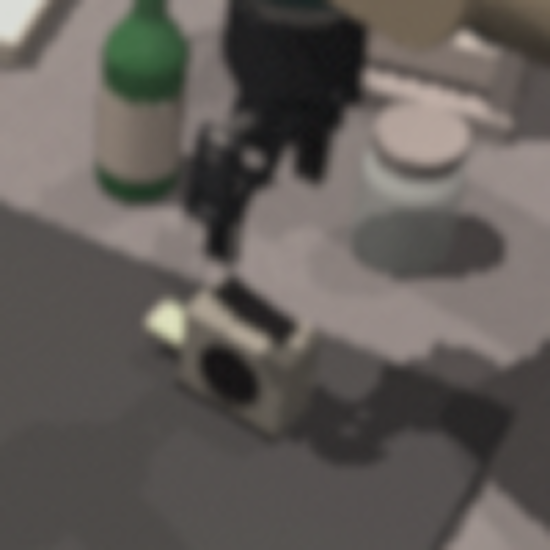

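The gripper stands above the case at crop (240,350), with its fingers either side. Descending.

Call:
servo_tool([
  [1, -0.2, 0.2, 2, 0, 0, 0],
  [1, -0.2, 0.2, 4, 0, 0, 0],
  [1, -0.2, 0.2, 6, 0, 0, 0],
  [1, -0.2, 0.2, 8, 0, 0, 0],
  [1, -0.2, 0.2, 9.5, 0, 0, 0],
  [1, -0.2, 0.2, 10.5, 0, 0, 0],
  [1, -0.2, 0.2, 10.7, 0, 0, 0],
  [0, -0.2, 0.2, 10.7, 0, 0, 0],
  [0, -0.2, 0.2, 10.7, 0, 0, 0],
  [0, -0.2, 0.2, 10.7, 0, 0, 0],
], newtons=50)

```text
clock: 2.2
eef_pos: [491.1, -267.2, 50.5]
eef_rot: [[0.962, -0.273, 0.002], [-0.273, -0.962, 0.0], [0.002, -0.001, -1.0]]
wrist_force: [0.6, 7.3, 4.4]
grip_width: 43.8
grip_force: 4.0
```

Call:
servo_tool([
  [0, 0, 0, 0, 0, 0, 0],
  [0, 0, 0, 0, 0, 0, 0],
  [0, 0, 0, 0, 0, 0, 0],
  [0, 0, 0, 0, 0, 0, 0],
  [0, 0, 0, 0, 0, 0, 0],
  [0, 0, 0, -0.5, 0, 0, 0],
  [0, 0, 0, -1.2, 0, 0, 0],
  [0, 0, 0, -2, 0, 0, 0],
  [0, 0, 0, -3, 0, 0, 0],
  [0, 0, 0, -3, 0, 0, 0],
], newtons=60)

```text
clock: 3.2
eef_pos: [491.2, -268.0, 81.4]
eef_rot: [[0.962, -0.273, 0.003], [-0.273, -0.962, -0.002], [0.003, 0.001, -1.0]]
wrist_force: [0.1, -0.4, -7.0]
grip_width: 39.4
grip_force: 61.2
```

```bash
python3 -c "
from h import *
print(env.state()['grip_force'],env.state()['eef_rot'])
p=bd(130,30,0);go(p[0],p[1],80,-7.5)
import cv2
i=env.get_image('scene')[90:190,210:350];j=env.get_image('top')[120:265,265:385]
o=np.zeros((580,760,3),np.uint8);o[:464,:384]=cv2.resize(j,(384,464),interpolation=2);o[:266,386:758]=cv2.resize(i,(372,266),interpolation=2)
cv2.imwrite('pics/m4.png',o[:,:,::-1])"
```

```text
61.193543672561646 [[ 0.96201867 -0.27297023  0.0027093 ]
 [-0.27296558 -0.96202179 -0.00196522]
 [ 0.00314285  0.00115103 -0.9999944 ]]
row [ 16.61 -12.59   0.17] [ 0.1 -0.2 -8.3] now [ 491.2 -268.    81.4] F [ 0.1 -0.4 -7. ] w 39.4 t 3.2
```

View pics/m4.png

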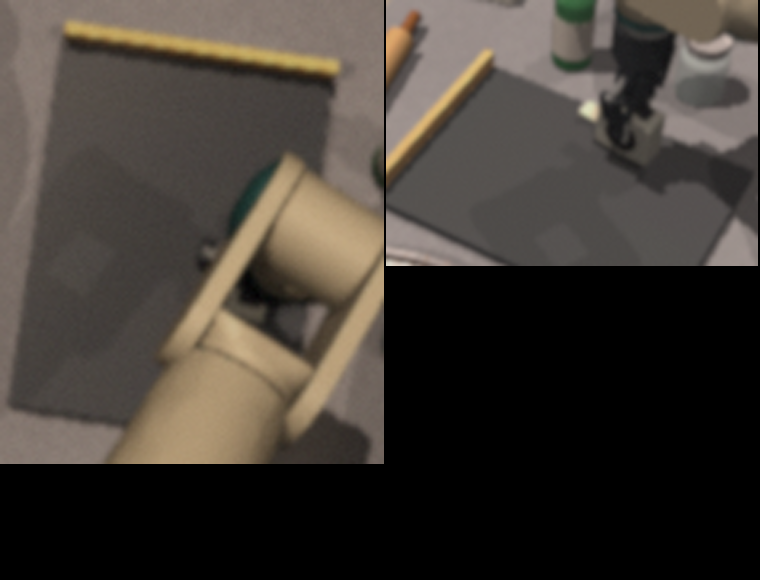

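Tape gripped and lifted about 30 mm; the blade nose shows at scene crop (590,110), and the lip is clear. Carry it over the lip.

```bash
python3 -c "
from h import *
for x in(100,151):
  p=bd(x,30,0);print(p);go(p[0],p[1],82,-7.5)"
```

```text
[ 655.5602719  -188.30927338   18.        ]
row [ 13.72 -12.12  -0.23] [ 0.  -0.  -8.3] now [ 490.5 -267.5   79.6] F [-0.1  0.1 -6.2] w 39.3 t 3.3
[ 706.12395983 -194.96610918   18.        ]
row [ 18.77 -12.86  -0.23] [ 0.  -0.  -8.3] now [ 490.5 -267.5   79.6] F [-0.1  0.1 -6.2] w 39.3 t 3.3
```

Call:
servo_tool([
  [0, 1.4, -1.2, -0.4, 0, 0, -1],
  [0, 3.5, -3, -0.6, 0, 0, -2.5],
  [0, 6, -5.3, -0.6, 0, 0, -4],
  [0, 9, -8, -0.6, 0, 0, -6],
  [0, 11.5, -10.3, -0.6, 0, 0, -8],
  [0, 13.7, -12.1, -0.6, 0, 0, -8.3],
  [0, 15.2, -12.3, -0.6, 0, 0, -8.3],
  [0, 17, -12.6, -0.6, 0, 0, -8.3],
  [0, 18.3, -12.8, -0.6, 0, 0, -8.3],
  [0, 18.8, -12.9, -0.6, 0, 0, -8.3],
])

```text
clock: 4.3
eef_pos: [706.8, -194.4, 83.7]
eef_rot: [[0.991, -0.131, -0.002], [-0.131, -0.991, 0.0], [-0.002, -0.0, -1.0]]
wrist_force: [0.5, 0.3, -7.1]
grip_width: 39.2
grip_force: 61.8
```

```bash
python3 -c "
from h import *
p=bd(151,30,0);go(p[0],p[1],82,-7.5)
a=crop('scene',190,80,310,180,6,'pics/m5.png')
for X in (70,73):
  q=bd(151+X,30,31);q[2]=47+29;print(proj('scene',q))"
```

```text
row [-0.06  0.07  0.17] [-0.   0.1 -0. ] now [ 706.8 -194.4   83.7] F [ 0.5  0.3 -7.1] w 39.2 t 4.3
[217.8750718  128.60211647]
[217.1620337  128.29681445]
```

View pics/m5.png

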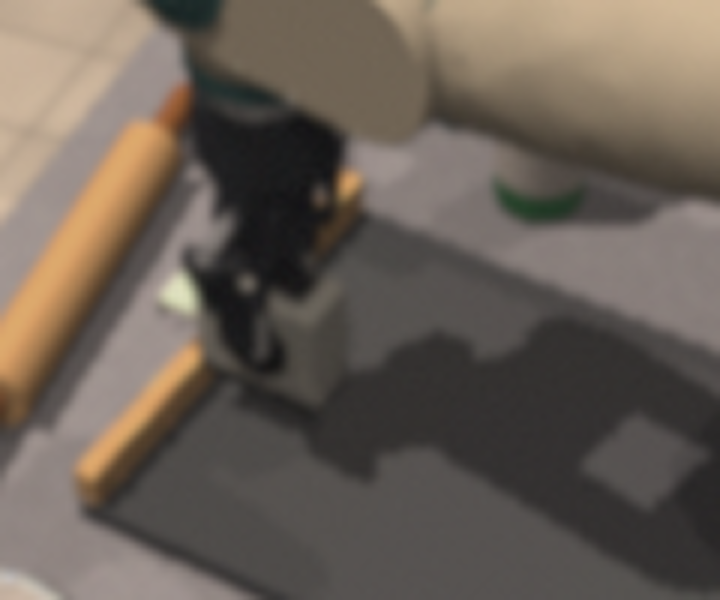

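The blade tip appears at crop (168,287), which matches the predicted hook position of about 221 in board x. That is 11 mm beyond the lip's far face. Lowering.

Call:
servo_tool([
  [0, 0, 0, 0.6, 0, 0, 0],
  [0, 0, 0, 1.2, 0, 0, 0],
  [0, 0, 0, 1.8, 0, 0, 0],
  [0, 0, 0, 2.3, 0, 0, 0],
  [0, 0, 0, 2.7, 0, 0, 0],
  [0, 0, 0, 3.0, 0, 0, 0],
  [0, 0, 0, 3.2, 0, 0, 0],
  [0, 0, 0, 3.2, 0, 0, 0],
  [0, 0, 0, 3.2, 0, 0, 0],
  [0, 0, 0, 3.2, 0, 0, 0],
])

```text
clock: 5.35
eef_pos: [706.6, -194.6, 53.7]
eef_rot: [[0.991, -0.131, 0.001], [-0.131, -0.991, -0.0], [0.001, 0.0, -1.0]]
wrist_force: [0.3, 0.0, -7.4]
grip_width: 39.1
grip_force: 64.4
```

Call:
servo_tool([
  [0, -0.2, 0, 0, 0, 0, 0],
  [0, -0.4, 0, 0, 0, 0, 0],
  [0, -0.6, 0, 0, 0, 0, 0],
  [0, -0.8, 0, 0, 0, 0, 0],
  [0, -1.1, 0, 0, 0, 0, 0],
  [0, -1.4, 0, 0, 0, 0, 0],
  [0, -1.8, 0, 0, 0, 0, 0],
  [0, -2.2, 0, 0, 0, 0, 0],
  [0, -2.6, 0, 0, 0, 0, 0],
  [0, -3, 0, 0, 0, 0, 0],
])

```text
clock: 6.35
eef_pos: [676.4, -190.6, 53.4]
eef_rot: [[0.991, -0.131, 0.0], [-0.131, -0.991, -0.0], [0.0, 0.0, -1.0]]
wrist_force: [2.0, -0.0, -7.0]
grip_width: 39.3
grip_force: 64.4
```

```bash
python3 -c "
from h import *
s=env.state();print(s['wrist_force'],s['eef_pos'])
a=crop('scene',190,80,310,180,6,'pics/m6.png')"
```

```text
[ 1.9821779  -0.02154346 -7.01781632] [ 676.41393766 -190.56567132   53.42233287]
```

View pics/m6.png

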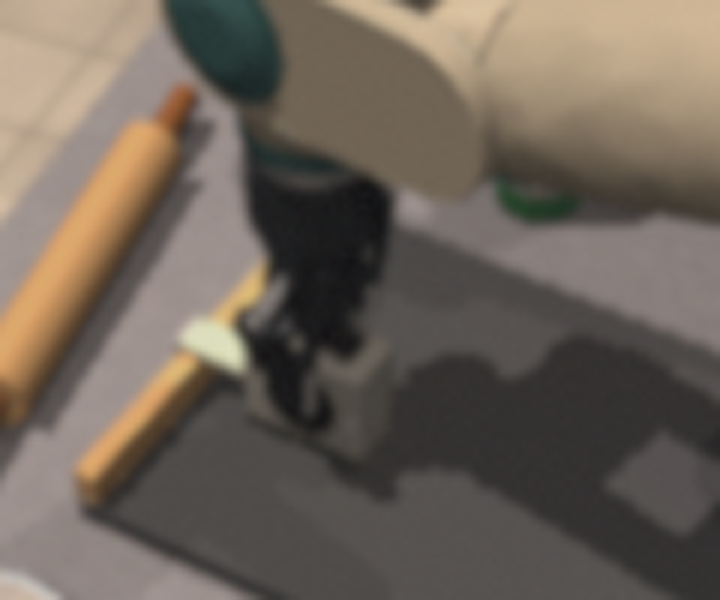

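The wrist feels +2 N along x and the blade lies over the lip, so the hook has caught. Drawing the case back.

Call:
servo_tool([
  [0, -0.6, 0, 0, 0, 0, 0],
  [0, -1.6, 0, 0, 0, 0, 0],
  [0, -2.6, 0, 0, 0, 0, 0],
  [0, -3.6, 0, 0, 0, 0, 0],
  [0, -4.6, 0, 0, 0, 0, 0],
  [0, -5.6, 0, 0, 0, 0, 0],
  [0, -6.6, 0, 0, 0, 0, 0],
  [0, -7.6, 0, 0, 0, 0, 0],
  [0, -8.4, 0, 0, 0, 0, 0],
  [0, -9, 0, 0, 0, 0, 0],
])

```text
clock: 7.4
eef_pos: [587.0, -178.7, 53.6]
eef_rot: [[0.991, -0.131, 0.001], [-0.131, -0.991, -0.0], [0.001, 0.0, -1.0]]
wrist_force: [2.5, 0.8, -7.0]
grip_width: 39.2
grip_force: 64.3
```

Call:
servo_tool([
  [0, -0.6, 0, 0, 0, 0, 0],
  [0, -1.6, 0, 0, 0, 0, 0],
  [0, -2.6, 0, 0, 0, 0, 0],
  [0, -3.6, 0, 0, 0, 0, 0],
  [0, -4.6, 0, 0, 0, 0, 0],
  [0, -5.6, 0, 0, 0, 0, 0],
  [0, -6.6, 0, 0, 0, 0, 0],
  [0, -7.4, 0, 0, 0, 0, 0],
  [0, -8, 0, 0, 0, 0, 0],
  [0, -8.1, 0, 0, 0, 0, 0],
])

```text
clock: 8.4
eef_pos: [506.8, -168.1, 53.5]
eef_rot: [[0.991, -0.131, 0.0], [-0.131, -0.991, -0.0], [0.0, 0.0, -1.0]]
wrist_force: [3.2, 1.0, -7.5]
grip_width: 39.3
grip_force: 64.3
```

```bash
python3 -c "
from h import *
p=bd(-50,30,0);go(p[0],p[1],50,-7.5)
i=env.get_image('scene')[80:180,190:330];j=env.get_image('top')[120:265,265:385]
o=np.zeros((580,790,3),np.uint8);o[:435,:360]=cv2.resize(j,(360,435),interpolation=2);o[:300,366:786]=cv2.resize(i,(420,300),interpolation=2)
cv2.imwrite('pics/m7.png',o[:,:,::-1])"
```

```text
row [0.01 0.06 0.35] [ 0. -0. -0.] now [ 506.8 -168.1   53.5] F [ 3.2  1.  -7.5] w 39.3 t 8.4
```

View pics/m7.png

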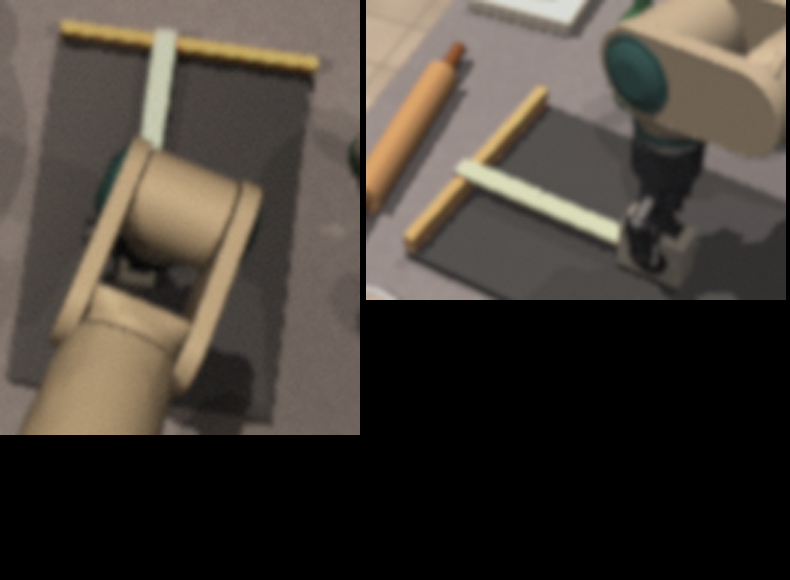

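```bash
python3 -c "
from h import *
g=lambda x,y:ray('scene',(190+(x-366)/3-.3,80+y/3-.3),52)
a=(g(469,160)+g(456,169))/2;b=(g(622,228)+g(611,242))/2
print(a,b,np.linalg.norm(a-b))
c=ray('top',(265+(165-0)/3-.3,120+29/3-.3),52);print(c)
for x in(210,213): print(x,bd(x,30,34), 'front',bd(-50+40,30,34))"
```

```text
[ 761.93969938 -204.73920581   52.        ] [ 553.73157329 -172.02083127   52.        ] 210.7631746822677
[ 768.99778548 -202.97503942   52.        ]
210 [ 764.61920666 -202.66715452   52.        ] front [ 546.50133715 -173.95139224   52.        ]
213 [ 767.59354124 -203.0587331    52.        ] front [ 546.50133715 -173.95139224   52.        ]
```

Call:
servo_tool([
  [0, 0, 0, 0.15, 0, 0, 0],
  [0, 0, 0, 0.3, 0, 0, 0],
  [0, 0, 0, 0.4, 0, 0, 0],
  [0, 0, 0, 0.45, 0, 0, 0],
  [0, 0, 0, 0.45, 0, 0, 0],
  [0, 0, 0, 0.45, 0, 0, 0],
  [0, 0, 0, 0.45, 0, 0, 0],
  [0, 0, 0, 0.45, 0, 0, 0],
  [0, 0, 0, 0.45, 0, 0, 0],
  [0, 0, 0, 0.45, 0, 0, 0],
])

```text
clock: 9.5
eef_pos: [508.0, -168.5, 50.7]
eef_rot: [[0.991, -0.131, 0.002], [-0.131, -0.991, -0.001], [0.002, 0.001, -1.0]]
wrist_force: [-2.3, 1.4, 6.2]
grip_width: 39.2
grip_force: 66.1
```

Call:
servo_tool([
  [0.6, 0, 0, 0, 0, 0, 0],
  [0.8, 0, 0, 0, 0, 0, 0],
  [1, 0, 0, 0, 0, 0, 0],
  [1, 0, 0, 0, 0, 0, 0],
  [1, 0, 0, -1, 0, 0, 0],
  [1, 0, 0, -3, 0, 0, 0],
  [1, 0, 0, -5, 0, 0, 0],
  [1, 0, 0, -7, 0, 0, 0],
  [1, 0, 0, -8, 0, 0, 0],
  [0, 0, 0, -8, 0, 0, 0],
])

```text
clock: 10.5
eef_pos: [508.0, -168.6, 130.8]
eef_rot: [[0.991, -0.131, 0.003], [-0.131, -0.991, -0.001], [0.003, 0.001, -1.0]]
wrist_force: [-0.4, -0.3, -0.8]
grip_width: 73.1
grip_force: 0.0
```

```bash
python3 -c "
from h import *
go(508,-168.5,130,-7.5)
a=crop('scene',210,95,330,185,6.5,'pics/m8.png')"
```

```text
row [-0.   -0.01  0.08] [ 0.1 -0.2 -0. ] now [ 508.  -168.6  130.8] F [-0.4 -0.3 -0.8] w 73.1 t 10.5
```

View pics/m8.png

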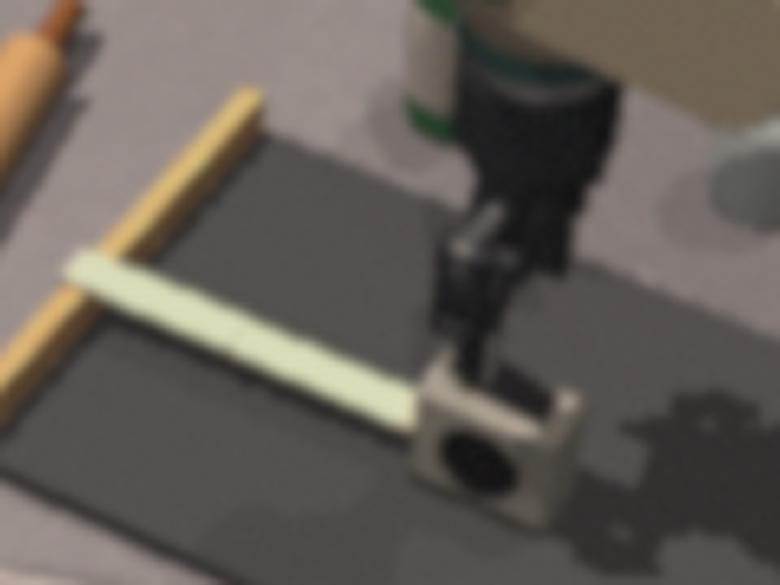

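Clear view: blade tip edge (62,272)-(88,248). The case's near bottom edge runs from front corner (412,475) to rear corner (543,530).

```bash
python3 -c "
from h import *
g=lambda x,y,z:ray('scene',(210+x/6.5-.4,95+y/6.5-.4),z)
e=np.array([np.cos(BY),np.sin(BY)]);nn=np.array([-e[1],e[0]])
for nm,x,y,z in(('tip',62,272,48.5),('tip',88,248,48.5),('bf',412,475,18),('br',543,530,18),('bladecase near',413,432,48.5),('tf',428,383,88),('trear',545,430,88),('tfar front',455,352,88),('tfar rear',583,395,88)):
  p=g(x,y,z)[:2];print(nm,p.round(1),'board',((p-BO)@e).round(1),((p-BO)@nn).round(1))"
```

```text
tip [ 768.4 -195.3] board 212.8 37.8
tip [ 763.5 -217.8] board 210.9 14.8
bf [ 548.  -159.5] board -10.4 44.5
br [ 471.9 -151.3] board -86.9 42.7
bladecase near [ 550.  -162.1] board -8.1 42.2
tf [ 543.9 -162.3] board -14.1 41.2
trear [ 479.  -155.6] board -79.3 39.4
tfar front [ 538.9 -187.9] board -15.7 15.2
tfar rear [ 469.2 -185.5] board -85.2 8.4
```

Call:
servo_tool([
  [0, 0.6, 0, 0, 0, 0, 0],
  [0, 1.2, 0, 0, 0, 0, 0],
  [0, 1.8, 0, 0, 0, 0, 0],
  [0, 2.3, 0, 0, 0, 0, 0],
  [0, 2.3, 0, 0, 0, 0, 0],
  [0, 2.3, 0, 0, 0, 0, 0],
  [0, 2.3, 0, 0.5, 0, 0, 0],
  [0, 2.3, 0, 1, 0, 0, 0],
  [0, 2.3, 0, 1.5, 0, 0, 0],
  [0, 2.3, 0, 1.9, 0, 0, 0],
])

```text
clock: 11.55
eef_pos: [529.7, -171.1, 109.0]
eef_rot: [[0.991, -0.131, -0.001], [-0.131, -0.991, 0.0], [-0.001, -0.0, -1.0]]
wrist_force: [-0.0, -0.2, -0.7]
grip_width: -0.1
grip_force: 0.0
```

Call:
servo_tool([
  [0, 0, 0, 0.1, 0, 0, 0],
  [0, 0, 0, 0.3, 0, 0, 0],
  [0, 0, 0, 0.5, 0, 0, 0],
  [0, 0, 0, 0.7, 0, 0, 0],
  [0, 0, 0, 0.9, 0, 0, 0],
  [0, 0, 0, 1.1, 0, 0, 0],
  [0, 0, 0, 1.2, 0, 0, 0],
  [0, 0, 0, 1.3, 0, 0, 0],
  [0, 0, 0, 1.3, 0, 0, 0],
  [0, 0, 0, 1.3, 0, 0, 0],
])

```text
clock: 12.55
eef_pos: [531.0, -171.5, 97.8]
eef_rot: [[0.991, -0.131, 0.003], [-0.131, -0.991, -0.001], [0.003, 0.001, -1.0]]
wrist_force: [4.5, -0.2, 5.4]
grip_width: -0.0
grip_force: 2.7
```

Call:
servo_tool([
  [0, 0, 0, 0.1, 0, 0, 0],
  [0, 0, 0, 0.2, 0, 0, 0],
  [0, 0, 0, 0.2, 0, 0, 0],
  [0, 0, 0, 0.2, 0, 0, 0],
  [0, 0, 0, -1, 0, 0, 0],
  [0, 0, 0, -3, 0, 0, 0],
  [0, 0, 0, -6, 0, 0, 0],
  [0, 0, 0, -10, 0, 0, 0],
  [0, 0, 0, -14, 0, 0, 0],
  [0, 0, 0, -15, 0, 0, 0],
])

```text
clock: 13.55
eef_pos: [530.5, -171.6, 252.1]
eef_rot: [[0.991, -0.131, 0.005], [-0.131, -0.991, -0.003], [0.006, 0.002, -1.0]]
wrist_force: [0.6, 0.0, -0.3]
grip_width: 0.1
grip_force: 0.0
```

```bash
python3 -c "
from h import *
s=env.state();e=np.array([np.cos(XY),np.sin(XY)])
tab=np.array([441.,211,81]); d=(tab[:2]-XO)@e; print('theta',np.degrees(np.arctan2(tab[2]-12,-d)),np.hypot(d,69))
go(tab[0],tab[1],tab[2]+80,18.4)
a=env.get_image('scene');b=env.get_image('top')
o=np.zeros((600,800,3),np.uint8);o[:450,:600]=cv2.resize(a[95:185,215:335],(600,450),interpolation=2);o[452:600,:197]=cv2.resize(b[120:265,265:385],(197,148));
o[452:600,200:420]=cv2.resize(a[220:310,220:350],(220,148))
cv2.imwrite('pics/m9.png',o[:,:,::-1])"
```

```text
theta 20.747378059986325 194.77866462582162
row [-13.95 -36.77   8.96] [  0.2  -0.3 -25.9] now [ 530.5 -171.6  252.1] F [ 0.6  0.  -0.3] w 0.1 t 13.6
```

View pics/m9.png

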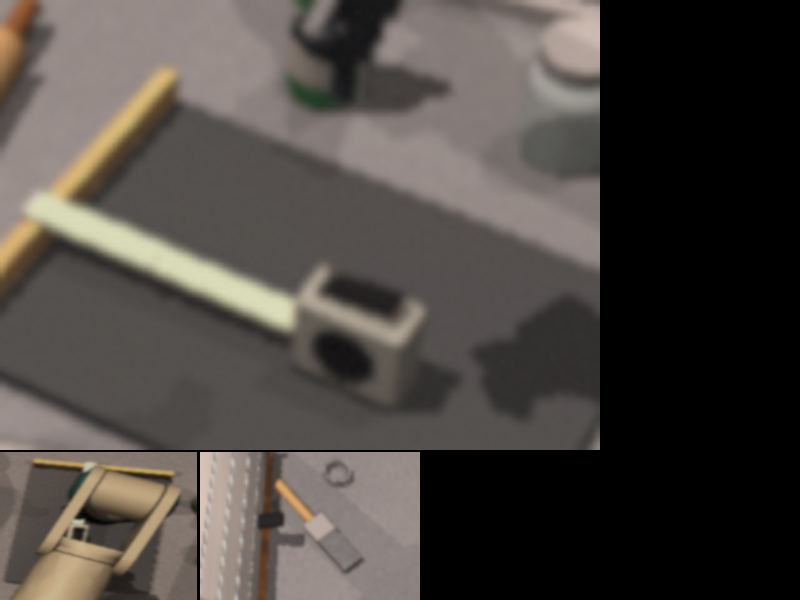

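The blade is drawn and hooked, and the rocker's front is down (dark rocker at (365,290), rear raised). Now the tab.

Call:
servo_tool([
  [0.7, -1, -3, 0, 0, 0, -2],
  [0.7, -2.5, -7, 0, 0, 0, -5],
  [0.7, -4, -11, 0, 0, 0, -8],
  [0.7, -5.6, -15, 0, 0, 0, -11],
  [0.7, -7.2, -19, 0, 0, 0, -14],
  [0.7, -8.8, -23, 0, 0, 0, -17],
  [0.7, -10.4, -27, 0, 0, 0, -20],
  [0.7, -12, -31, 1, 0, 0, -23],
  [0.7, -13.3, -35, 3, 0, 0, -25.9],
  [0.7, -14, -36.8, 5, 0, 0, -25.9],
])

```text
clock: 14.65
eef_pos: [437.4, 214.3, 193.8]
eef_rot: [[0.948, 0.319, -0.004], [0.319, -0.948, -0.001], [-0.004, -0.0, -1.0]]
wrist_force: [0.1, -0.4, -0.3]
grip_width: 59.8
grip_force: 0.0
```

```bash
python3 -c "
from h import *
go(441,211,63,18.4)"
```

```text
row [ 0.29  0.43 13.08] [-0.   0.2  0.2] now [437.4 214.3 193.8] F [ 0.1 -0.4 -0.3] w 59.8 t 14.7
```

Call:
servo_tool([
  [0.7, 0.1, 0.2, 0, 0, 0, 0],
  [0.7, 0.1, 0.2, 2, 0, 0, 0],
  [0.7, 0.1, 0.2, 5, 0, 0, 0],
  [0.7, 0.1, 0.2, 8, 0, 0, 0],
  [0.7, 0.1, 0.2, 10, 0, 0, 0],
  [0.7, 0.1, 0.2, 11.5, 0, 0, 0],
  [0.7, 0.1, 0.2, 12.5, 0, 0, 0],
  [0.7, 0.1, 0.2, 13.2, 0, 0, 0],
  [0.7, 0.1, 0.2, 13.2, 0, 0, 0],
  [0.7, 0.1, 0.2, 13.2, 0, 0, 0],
])

```text
clock: 15.65
eef_pos: [441.3, 210.3, 65.3]
eef_rot: [[0.949, 0.315, 0.001], [0.315, -0.949, 0.0], [0.001, 0.0, -1.0]]
wrist_force: [-0.3, 0.6, 1.2]
grip_width: 59.9
grip_force: 0.0
```

Call:
servo_tool([
  [0.5, 0, 0, 0, 0, 0, 0],
  [0.4, 0, 0, 0, 0, 0, 0],
  [0.3, 0, 0, 0, 0, 0, 0],
  [0.2, 0, 0, 0, 0, 0, 0],
  [0, 0, 0, 0, 0, 0, 0],
  [0, 0, 0, 0, 0, 0, 0],
  [0, 0, 0, 0, 0, 0, 0],
  [0, 0, 0, 0, 0, 0, 0],
  [0, 0, 0, 0, 0, 0, 0],
  [0, 0, 0, 0, 0, 0, 0],
], newtons=40)

```text
clock: 16.65
eef_pos: [440.8, 210.8, 64.8]
eef_rot: [[0.949, 0.315, -0.0], [0.315, -0.949, 0.001], [0.0, -0.001, -1.0]]
wrist_force: [-2.6, 5.3, 1.9]
grip_width: 23.4
grip_force: 43.0
```

```bash
python3 -c "
import numpy as np
r=196;t0=np.radians(21.4)
for k in range(0,8):
  pass
for d in np.arange(21.4,99,3.8):
  t=np.radians(d);print(round(d,1),np.round([r*(np.cos(t0)-np.cos(t))/10,-r*(np.sin(t)-np.sin(t0))/10],2))"
```

```text
21.4 [ 0. -0.]
25.2 [ 0.51 -1.19]
29.0 [ 1.11 -2.35]
32.8 [ 1.77 -3.47]
36.6 [ 2.51 -4.53]
40.4 [ 3.32 -5.55]
44.2 [ 4.2  -6.51]
48.0 [ 5.13 -7.41]
51.8 [ 6.13 -8.25]
55.6 [ 7.18 -9.02]
59.4 [ 8.27 -9.72]
63.2 [  9.41 -10.34]
67.0 [ 10.59 -10.89]
70.8 [ 11.8  -11.36]
74.6 [ 13.04 -11.74]
78.4 [ 14.31 -12.05]
82.2 [ 15.59 -12.27]
86.0 [ 16.88 -12.4 ]
89.8 [ 18.18 -12.45]
93.6 [ 19.48 -12.41]
97.4 [ 20.77 -12.29]
```

Call:
servo_tool([
  [0, 0.25, 0, -0.6, 0, 0, 0],
  [0, 0.51, 0, -1.19, 0, 0, 0],
  [0, 0.8, 0, -1.8, 0, 0, 0],
  [0, 1.11, 0, -2.35, 0, 0, 0],
  [0, 1.43, 0, -2.9, 0, 0, 0],
  [0, 1.77, 0, -3.47, 0, 0, 0],
  [0, 2.13, 0, -4, 0, 0, 0],
  [0, 2.51, 0, -4.53, 0, 0, 0],
  [0, 2.9, 0, -5.05, 0, 0, 0],
  [0, 3.32, 0, -5.55, 0, 0, 0],
], newtons=35)

```text
clock: 17.65
eef_pos: [470.6, 221.2, 118.1]
eef_rot: [[0.949, 0.316, -0.006], [0.316, -0.949, -0.0], [-0.006, -0.002, -1.0]]
wrist_force: [-3.5, 6.7, -7.7]
grip_width: 23.3
grip_force: 41.2
```

Call:
servo_tool([
  [0, 0.43, 0, -0.48, 0, 0, 0],
  [0, 0.88, 0, -0.96, 0, 0, 0],
  [0, 1.34, 0, -1.42, 0, 0, 0],
  [0, 1.81, 0, -1.86, 0, 0, 0],
  [0, 2.3, 0, -2.29, 0, 0, 0],
  [0, 2.81, 0, -2.7, 0, 0, 0],
  [0, 3.33, 0, -3.09, 0, 0, 0],
  [0, 3.86, 0, -3.47, 0, 0, 0],
  [0, 4.4, 0, -3.83, 0, 0, 0],
  [0, 4.95, 0, -4.17, 0, 0, 0],
])

```text
clock: 18.65
eef_pos: [517.5, 237.6, 159.8]
eef_rot: [[0.949, 0.316, -0.007], [0.316, -0.949, 0.001], [-0.006, -0.003, -1.0]]
wrist_force: [-6.5, 8.6, -4.5]
grip_width: 22.9
grip_force: 39.9
```

```bash
cat >> h.py <<'E'
def cov():
    s=env.state();e=np.array([np.cos(XY),np.sin(XY)]);g=s["eef_pos"]-np.array(s["eef_rot"])[:,2]*18.7
    d=-(g[:2]-XO)@e;h=g[2]-12;print("theta",np.degrees(np.arctan2(h,d)).round(1),"r",np.hypot(d,h).round(1),"F",np.round(s["wrist_force"],1),"w",round(s["grip_width"],1),np.round(s["eef_pos"],1))
E
python3 -c "
from h import *
cov()"
```

```text
theta 58.7 r 194.7 F [-6.5  8.6 -4.5] w 22.9 [517.5 237.6 159.8]
```

Call:
servo_tool([
  [0, 0.57, -0.05, -0.32, 0, 0, 0],
  [0, 1.14, -0.1, -0.62, 0, 0, 0],
  [0, 1.73, -0.15, -0.9, 0, 0, 0],
  [0, 2.32, -0.2, -1.17, 0, 0, 0],
  [0, 2.92, -0.2, -1.42, 0, 0, 0],
  [0, 3.53, -0.2, -1.64, 0, 0, 0],
  [0, 4.15, -0.2, -1.84, 0, 0, 0],
  [0, 4.77, -0.2, -2.02, 0, 0, 0],
  [0, 5.4, -0.2, -2.18, 0, 0, 0],
  [0, 6.04, -0.2, -2.33, 0, 0, 0],
])

```text
clock: 19.65
eef_pos: [575.6, 258.0, 183.8]
eef_rot: [[0.949, 0.316, -0.004], [0.316, -0.949, -0.0], [-0.003, -0.001, -1.0]]
wrist_force: [-4.8, 5.3, -6.6]
grip_width: 23.0
grip_force: 38.8
```

Call:
servo_tool([
  [0, 0.64, 0, -0.11, 0, 0, 0],
  [0, 1.28, 0, -0.22, 0, 0, 0],
  [0, 1.93, 0, -0.29, 0, 0, 0],
  [0, 2.57, 0, -0.35, 0, 0, 0],
  [0, 3.22, 0, -0.38, 0, 0, 0],
  [0, 3.87, 0, -0.4, 0, 0, 0],
  [0, 4.52, 0, -0.38, 0, 0, 0],
  [0, 5.17, 0, -0.36, 0, 0, 0],
  [0, 5.82, 0, -0.3, 0, 0, 0],
  [0, 6.3, 0, -0.26, 0, 0, 0],
])

```text
clock: 20.65
eef_pos: [635.2, 278.9, 186.8]
eef_rot: [[0.949, 0.317, -0.003], [0.317, -0.949, 0.001], [-0.003, -0.002, -1.0]]
wrist_force: [-6.4, 7.5, -5.4]
grip_width: 23.1
grip_force: 36.3
```

```bash
python3 -c "
from h import *
cov()"
```

```text
theta 97.0 r 194.9 F [-6.4  7.5 -5.4] w 23.1 [635.2 278.9 186.8]
```

Call:
servo_tool([
  [0, 0.2, 0, 0, 0, 0, 0],
  [0, 0.4, 0, 0.05, 0, 0, 0],
  [0, 0.6, 0, 0.1, 0, 0, 0],
  [0, 0.8, 0, 0.1, 0, 0, 0],
  [0, 1, 0, 0.15, 0, 0, 0],
  [0, 1, 0, 0.15, 0, 0, 0],
  [0, 1, 0, 0.15, 0, 0, 0],
  [0, 1, 0, 0.15, 0, 0, 0],
  [0, 1, 0, 0.15, 0, 0, 0],
  [0, 1, 0, 0.15, 0, 0, 0],
])

```text
clock: 21.65
eef_pos: [644.7, 282.3, 185.5]
eef_rot: [[0.948, 0.317, -0.002], [0.317, -0.948, 0.002], [-0.001, -0.002, -1.0]]
wrist_force: [-3.7, 9.1, -4.4]
grip_width: 23.1
grip_force: 34.9
```

```bash
python3 -c "
from h import *
cov()"
```

```text
theta 99.9 r 195.1 F [-3.7  9.1 -4.4] w 23.1 [644.7 282.3 185.5]
```

Call:
servo_tool([
  [0, 0.2, 0, 0.05, 0, 0, 0],
  [0, 0.4, 0, 0.1, 0, 0, 0],
  [0, 0.6, 0, 0.15, 0, 0, 0],
  [0, 0.8, 0, 0.2, 0, 0, 0],
  [0, 1, 0, 0.25, 0, 0, 0],
  [0, 1, 0, 0.25, 0, 0, 0],
  [0, 1, 0, 0.25, 0, 0, 0],
  [0, 1, 0, 0.25, 0, 0, 0],
  [0, 1, 0, 0.25, 0, 0, 0],
  [0, 1, 0, 0.25, 0, 0, 0],
])

```text
clock: 22.65
eef_pos: [655.8, 283.2, 184.7]
eef_rot: [[0.949, 0.314, 0.002], [0.314, -0.949, 0.0], [0.002, 0.001, -1.0]]
wrist_force: [0.9, -0.6, 3.4]
grip_width: 0.0
grip_force: 1.6
```

```bash
python3 -c "
from h import *
cov()"
```

```text
theta 103.1 r 196.5 F [ 0.9 -0.6  3.4] w 0.0 [655.8 283.2 184.7]
```

Call:
servo_tool([
  [0, 0, 0, -2, 0, 0, 0],
  [0, 0, 0, -5, 0, 0, 0],
  [0, 0, 0, -8, 0, 0, 0],
  [0, -3, 0, -8, 0, 0, 0],
  [0, -7, 0, -8, 0, 0, 0],
  [0, -11, 0, -8, 0, 0, 0],
  [0, -15, 0, -8, 0, 0, 0],
  [0, -19, 0, -8, 0, 0, 0],
  [0, -23, 0, -8, 0, 0, 0],
  [0, -25, 0, -8, 0, 0, 0],
])

```text
clock: 23.65
eef_pos: [415.6, 204.1, 264.0]
eef_rot: [[0.949, 0.315, 0.0], [0.315, -0.949, 0.0], [0.0, 0.0, -1.0]]
wrist_force: [-0.5, 0.9, 0.8]
grip_width: -0.1
grip_force: 0.0
```

```bash
python3 - <<'E'
from h import *
s=env.get_image('scene');t=env.get_image('top')
cv2.imwrite('pics/s10.png',s[:,:,::-1]);cv2.imwrite('pics/t10.png',t[:,:,::-1])
o=np.zeros((600,800,3),np.uint8);o[:,:400]=cv2.resize(s[170:350,110:230],(400,600),interpolation=2)if 0 else cv2.resize(s[165:345,115:275],(400,450),interpolation=2).copy() if 0 else 0
o[:450,:400]=cv2.resize(s[165:345,115:275],(400,450),interpolation=2);o[:450,402:800]=cv2.resize(t[100:280,105:264],(398,450),interpolation=2)
cv2.imwrite('pics/m10.png',o[:450,:,::-1])
# where tab would be if fully open / grip pt
for th in(97,100):
  a=np.radians(th);p=bx(-195*np.cos(a),0,12+195*np.sin(a));print(th,p,proj('scene',p),proj('top',p))
E
```

```text
97 [636.54958482 275.50124847 205.54649957] [178.0542559  231.20187739] [169.63784127 151.3185831 ]
100 [646.1302651  278.68831661 204.03751184] [174.03386991 231.23680771] [168.8908651  148.38333719]
```

View pics/m10.png

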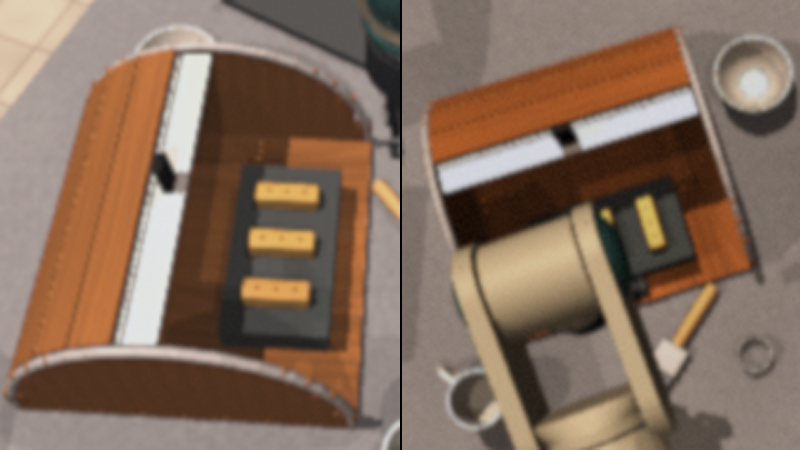

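Three bars are present at scene crop (288,195), (282,242), (276,292). The tab is on top at (165,172). Checking the tab's angle and the bar positions numerically.

```bash
python3 - <<'E'
from h import *
s=cv2.imread('pics/s10.png');t=cv2.imread('pics/t10.png')
def blobs(m,n=6,amin=8):
    r=[]
    for c in sorted(cv2.findContours(m.astype(np.uint8),0,2)[0],key=cv2.contourArea)[::-1][:n]:
        if cv2.contourArea(c)>=amin:
            M=cv2.moments(c);rr=cv2.minAreaRect(c);r.append((M['m10']/M['m00'],M['m01']/M['m00'],cv2.contourArea(c),rr))
    return r
def win(m,x0,y0,x1,y1):
    k=np.zeros(m.shape,bool);k[y0:y1,x0:x1]=True;return m&k
a=blobs(win(s.max(2)<60,170,220,190,245));b=blobs(win(t.max(2)<60,163,145,178,162))
for q in a+b:print([round(v,1) for v in q[:3]],np.round(q[3][0],1),np.round(q[3][1],1),round(q[3][2]))
e=np.array([np.cos(XY),np.sin(XY)])
P=tri(a[0][:2],b[0][:2]);d=-(P[:2]-XO)@e;print('tab',P,np.degrees(np.arctan2(P[2]-12,d)),np.hypot(d,P[2]-12))
h=cv2.cvtColor(s,cv2.COLOR_BGR2HSV)
m=win((h[:,:,0]>13)&(h[:,:,0]<30)&(h[:,:,1]>120)&(h[:,:,2]>140),205,230,255,300)
for q in blobs(m):
    c=ray('scene',q[:2],66)  # approx mean height of visible faces
    bp=cv2.boxPoints(q[3]);W=[ray('scene',p,70)[:2] for p in bp]
    L=[W[i]-W[(i+1)%4] for i in range(4)];l=max(L,key=np.linalg.norm)
    print('bar px',np.round(q[:3],1),'c66',c.round(1),'len',np.linalg.norm(l).round(),'yaw',(np.degrees(np.arctan2(l[1],l[0]))%180).round(1),'box', ((c[:2]-XO)@e).round(1),((c[:2]-XO)@np.array([-e[1],e[0]])).round(1))
for y in(-58,0,58):
    p=bx(-85,y,73);print(y,p.round(1),proj('scene',p).round(1))
E
```

```text
[180.2, 233.7, 54.5] [180.2 233.7] [13.8  5.6] 60
[169.4, 153.5, 38.0] [169.3 153.6] [8.5 6.3] 63
tab [631.03289014 276.99770243 200.08171545] 95.76911438635395 189.03919154020411
bar px [225.  280.6 202.5] c66 [510.2 294.1  66. ] len 69.0 yaw 19.0 box -90.3 57.5
bar px [227.3 260.5 187.5] c66 [529.8 239.2  66. ] len 71.0 yaw 19.2 box -89.0 -0.7
bar px [229.4 241.7 168.5] c66 [549.  184.3  66. ] len 70.0 yaw 23.0 box -88.1 -58.9
-58 [551.7 186.1  73. ] [228.2 240.7]
0 [533.3 241.2  73. ] [225.6 259.4]
58 [515.  296.2  73. ] [222.9 279.6]
```

```bash
python3 -c "
from h import *
p=bx(-25,3,0);go(p[0],p[1],225,18.4);go(p[0],p[1],188,18.4)"
```

```text
row [18.26 -0.1   3.99] [-0.  -0.1 -0. ] now [416.3 204.4 264.6] F [ 0.1  0.5 -0.2] w -0.2 t 23.8
row [18.26 -0.1   7.69] [-0.  -0.1 -0. ] now [416.3 204.4 264.6] F [ 0.1  0.5 -0.2] w -0.2 t 23.8
```

Call:
servo_tool([
  [0, 4, 0, 0, 0, 0, 0],
  [0, 9, 0, 0, 0, 0, 0],
  [0, 14, 0, 2, 0, 0, 0],
  [0, 18, -0.1, 4, 0, 0, 0],
  [0, 18.3, -0.1, 6, 0, 0, 0],
  [0, 18.3, -0.1, 7.6, 0, 0, 0],
  [0, 18.9, -0.1, 7.6, 0, 0, 0],
  [0, 19.5, -0.1, 7.6, 0, 0, 0],
  [0, 20.1, -0.1, 7.6, 0, 0, 0],
  [0, 20.4, -0.1, 7.6, 0, 0, 0],
])

```text
clock: 24.75
eef_pos: [612.0, 270.3, 189.5]
eef_rot: [[0.949, 0.315, 0.003], [0.315, -0.949, 0.001], [0.003, -0.0, -1.0]]
wrist_force: [0.4, -0.1, 1.1]
grip_width: -0.1
grip_force: 0.0
```

Call:
servo_tool([
  [0, 0.2, 0, 0, 0, 0, 0],
  [0, 0.4, 0, 0, 0, 0, 0],
  [0, 0.6, 0, 0, 0, 0, 0],
  [0, 0.8, 0, 0, 0, 0, 0],
  [0, 1, 0, 0, 0, 0, 0],
  [0, 1.2, 0, 0, 0, 0, 0],
  [0, 1.2, 0, 0, 0, 0, 0],
  [0, 1.2, 0, 0, 0, 0, 0],
  [0, 1.2, 0, 0, 0, 0, 0],
  [0, 1.2, 0, 0, 0, 0, 0],
])

```text
clock: 25.75
eef_pos: [616.4, 271.9, 188.4]
eef_rot: [[0.949, 0.316, -0.017], [0.316, -0.949, -0.007], [-0.018, 0.001, -1.0]]
wrist_force: [-36.7, -14.4, 12.4]
grip_width: 0.0
grip_force: 20.4
```

Call:
servo_tool([
  [0, 0.2, 0, 0, 0, 0, 0],
  [0, 0.4, 0, 0, 0, 0, 0],
  [0, 0.6, 0, 0, 0, 0, 0],
  [0, 0.8, 0, 0, 0, 0, 0],
  [0, 0.8, 0, 0, 0, 0, 0],
  [0, 0.8, 0, 0, 0, 0, 0],
  [0, 0.8, 0, 0, 0, 0, 0],
  [0, 0.8, 0, 0, 0, 0, 0],
  [0, 0.8, 0, 0, 0, 0, 0],
  [0, 0.8, 0, 0, 0, 0, 0],
])

```text
clock: 26.75
eef_pos: [616.8, 272.0, 188.5]
eef_rot: [[0.948, 0.316, -0.038], [0.316, -0.949, -0.015], [-0.041, 0.002, -0.999]]
wrist_force: [-81.3, -31.4, 26.6]
grip_width: -0.3
grip_force: 44.7
```

Call:
servo_tool([
  [0, -1, 0, 0, 0, 0, 0],
  [0, -2, 0, 0, 0, 0, 0],
  [0, -3, 0, 0, 0, 0, 0],
  [0, -3, 0, -2, 0, 0, 0],
  [0, -3, 0, -5, 0, 0, 0],
  [0, -5, 0, -6, 0, 0, 0],
  [0.5, -8, 0, -6, 0, 0, 0],
  [0.5, -11, 0, -6, 0, 0, 0],
  [0.5, -14, 0, -6, 0, 0, 0],
  [0.5, -17, 0, -6, 0, 0, 0],
])

```text
clock: 27.75
eef_pos: [467.4, 222.3, 248.0]
eef_rot: [[0.949, 0.315, 0.001], [0.315, -0.949, 0.0], [0.001, 0.0, -1.0]]
wrist_force: [-0.1, 0.0, -0.0]
grip_width: 42.5
grip_force: 0.0
```

```bash
cat >> h.py <<'E'
def bars(img='scene',zt=73,roi=(200,100,290,310),z0=55):
    s=env.get_image(img)[:,:,::-1];h=cv2.cvtColor(np.ascontiguousarray(s),cv2.COLOR_BGR2HSV)
    m=((h[:,:,0]>13)&(h[:,:,0]<30)&(h[:,:,1]>120)&(h[:,:,2]>140)).astype(np.uint8)
    k=np.zeros_like(m);k[roi[1]:roi[3],roi[0]:roi[2]]=1;m&=k
    for c in cv2.findContours(m,0,2)[0]:
        if cv2.contourArea(c)<60:continue
        M=cv2.moments(c);u=(M['m10']/M['m00'],M['m01']/M['m00']);p=ray(img,u,zt-7)[:2]
        P=np.array([ray(img,q,zt)[:2] for q in c[:,0].astype(float)],np.float32);bp=cv2.boxPoints(cv2.minAreaRect(P));L=[bp[i]-bp[(i+1)%4] for i in range(4)];l=max(L,key=np.linalg.norm)
        print(img,np.round(u,1),cv2.contourArea(c),'xy',p.round(1),'len',np.linalg.norm(l).round(),'yaw',((np.degrees(np.arctan2(l[1],l[0]))+90)%180-90).round(1))
E
python3 -c "
from h import *
bars();bars('top',roi=(150,150,215,235))
for y in(-58,0,58):
  p=bx(-88,y,73);print(y,p.round(1),proj('scene',p).round(1),proj('top',p).round(1))
p=bx(-88,-58,0);go(p[0],p[1],200,18.4)"
```

```text
scene [225.  280.6] 202.5 xy [510.3 294. ] len 69.0 yaw 18.8
scene [227.3 260.5] 186.5 xy [529.6 239.1] len 69.0 yaw 19.2
scene [229.4 241.7] 166.5 xy [549.2 184.4] len 70.0 yaw 19.4
scene [207.7 114.1] 199.5 xy [ 848.7 -267.1] len 178.0 yaw -86.4
top [203.7 188.4] 104.0 xy [549.8 187.6] len 69.0 yaw 20.5
-58 [548.8 185.2  73. ] [229.3 240.7] [204.1 188.3]
0 [530.5 240.2  73. ] [226.7 259.5] [187.3 193.4]
58 [512.2 295.3  73. ] [224.  279.6] [170.4 198.5]
row [6.65 6.11 4.85] [ 0. -0. -0.] now [466.4 222.2 248.5] F [ 0.6 -0.3  0.2] w 42.7 t 27.9
```

Call:
servo_tool([
  [0.5, 2, 2, 0, 0, 0, 0],
  [0.5, 5, 5, 0, 0, 0, 0],
  [0.5, 6.7, 6.1, 2, 0, 0, 0],
  [0.5, 6.7, 6.1, 5, 0, 0, 0],
  [0.5, 6.7, 6.1, 8, 0, 0, 0],
  [0.5, 6.7, 6.1, 11, 0, 0, 0],
  [0.5, 6.7, 6.1, 12.5, 0, 0, 0],
  [0.5, 6.7, 6.1, 13, 0, 0, 0],
  [0.5, 6.7, 6.1, 13, 0, 0, 0],
  [0.5, 6.7, 6.1, 13, 0, 0, 0],
], newtons=30)

```text
clock: 28.85
eef_pos: [552.4, 186.2, 119.8]
eef_rot: [[0.949, 0.315, 0.003], [0.315, -0.949, 0.001], [0.003, 0.0, -1.0]]
wrist_force: [-0.0, 0.2, -0.5]
grip_width: 42.9
grip_force: 0.0
```

```bash
python3 -c "
from h import *
bars(roi=(200,220,270,310));go(549.3,185.8,57,18.8)"
```

```text
scene [225.  280.6] 199.5 xy [510.4 294. ] len 69.0 yaw 19.0
scene [226.9 260.3] 178.5 xy [530.9 239.1] len 68.0 yaw 22.9
scene [230.  242.1] 137.5 xy [546.9 184.8] len 70.0 yaw 19.6
row [-0.33 -0.06  6.28] [ 0.  -0.2 -0.4] now [552.4 186.2 119.8] F [0.3 0.9 0.5] w 42.5 t 28.9
```

Call:
servo_tool([
  [0.5, -0.2, 0, 1.5, 0, 0, 0],
  [0.5, -0.3, 0, 3, 0, 0, 0],
  [0.5, -0.3, 0, 4.5, 0, 0, 0],
  [0.5, -0.3, 0, 5.5, 0, 0, 0],
  [0.5, -0.3, 0, 6.2, 0, 0, 0],
  [0.5, -0.3, 0, 6.2, 0, 0, 0],
  [0.3, -0.3, 0, 6.2, 0, 0, 0],
  [0.1, -0.3, 0, 6.2, 0, 0, 0],
  [0, -0.3, 0, 6.2, 0, 0, 0],
  [0, -0.3, 0, 6.2, 0, 0, 0],
], newtons=35)

```text
clock: 29.9
eef_pos: [548.8, 185.8, 56.7]
eef_rot: [[0.949, 0.316, 0.001], [0.316, -0.949, 0.001], [0.002, -0.001, -1.0]]
wrist_force: [-2.2, 4.4, 3.4]
grip_width: 20.9
grip_force: 36.5
```

Call:
servo_tool([
  [0, 0, 0, 0, 0, 0, 0],
  [0, 0, 0, 0, 0, 0, 0],
  [0, 0, 0, -0.5, 0, 0, 0],
  [0, 0, 0, -1, 0, 0, 0],
  [0, 0, 0, -2, 0, 0, 0],
  [0, 0, 0, -4, 0, 0, 0],
  [0, 0, 0, -7, 0, 0, 0],
  [0, 0, 0, -10, 0, 0, 0],
  [0, 0, 0, -12, 0, 0, 0],
  [0, 0, 0, -12, 0, 0, 0],
])

```text
clock: 30.9
eef_pos: [550.4, 184.6, 180.4]
eef_rot: [[0.949, 0.314, 0.008], [0.314, -0.949, 0.001], [0.007, 0.002, -1.0]]
wrist_force: [0.2, 0.4, -0.2]
grip_width: 20.6
grip_force: 35.9
```

```bash
python3 -c "
from h import *
p=bd(150,85,0);print(p);go(p[0],p[1],140,-7.5);bars(roi=(200,220,270,310))"
```

```text
[ 712.31145554 -140.30611562   18.        ]
row [ 5.13 35.93  4.14] [ 0.  -0.4 25.8] now [550.4 184.6 180.4] F [ 0.2  0.4 -0.2] w 20.6 t 30.9
scene [225.  280.6] 202.5 xy [510.3 294. ] len 69.0 yaw 18.8
scene [227.  260.3] 179.5 xy [530.7 239.1] len 68.0 yaw 22.9
```

Call:
servo_tool([
  [0, 0, 2, -3, 0, 0, 1],
  [0, 0, 5, -4, 0, 0, 3],
  [0, 0, 9, -4, 0, 0, 6],
  [0, 0, 13, -4, 0, 0, 9],
  [0, 1, 17, -4, 0, 0, 12],
  [0, 2, 21, -4, 0, 0, 15],
  [0, 3, 25, -4, 0, 0, 18],
  [0, 4, 29, -3, 0, 0, 21],
  [0, 5, 33, -1, 0, 0, 24],
  [0, 5.1, 35.9, 2, 0, 0, 25.8],
])

```text
clock: 31.95
eef_pos: [711.0, -142.4, 154.3]
eef_rot: [[0.991, -0.133, 0.001], [-0.133, -0.991, -0.001], [0.001, 0.001, -1.0]]
wrist_force: [0.0, 0.7, -0.1]
grip_width: 21.5
grip_force: 35.9
```

```bash
python3 -c "
from h import *
p=bd(150,85,0);go(p[0],p[1],32.5,-7.5)"
```

```text
row [ 0.09 -0.24 12.18] [ 0.1 -0.  -0.1] now [ 711.  -142.4  154.3] F [ 0.   0.7 -0.1] w 21.5 t 31.9
```

Call:
servo_tool([
  [0, 0, 0, 2, 0, 0, 0],
  [0, 0, 0, 4, 0, 0, 0],
  [0, 0, 0, 6, 0, 0, 0],
  [0, 0, 0, 8, 0, 0, 0],
  [0, 0, 0, 9.5, 0, 0, 0],
  [0, 0, 0, 10.5, 0, 0, 0],
  [0, 0, 0, 11.5, 0, 0, 0],
  [0, 0, 0, 11.8, 0, 0, 0],
  [0, 0, 0, 11.8, 0, 0, 0],
  [0, 0, 0, 11.8, 0, 0, 0],
])

```text
clock: 32.95
eef_pos: [710.6, -139.8, 38.9]
eef_rot: [[0.992, -0.129, 0.002], [-0.129, -0.992, -0.001], [0.002, 0.0, -1.0]]
wrist_force: [-0.5, -0.7, -0.9]
grip_width: 21.1
grip_force: 35.9
```

```bash
python3 -c "
from h import *
p=bd(150,85,0);go(p[0],p[1],32,-7.5)"
```

```text
row [0.18 0.03 0.69] [ 0.  -0.1  0.1] now [ 710.6 -139.8   38.9] F [-0.5 -0.7 -0.9] w 21.1 t 33.0
```

Call:
servo_tool([
  [0, 0, 0, 0.3, 0, 0, 0],
  [0, 0, 0, 0.5, 0, 0, 0],
  [0, 0, 0, 0.7, 0, 0, 0],
  [0, 0, 0, 0.75, 0, 0, 0],
  [0, 0, 0, 0.75, 0, 0, 0],
  [0, 0, 0, 0.75, 0, 0, 0],
  [0, 0, 0, 0.75, 0, 0, 0],
  [0, 0, 0, 0.75, 0, 0, 0],
  [0, 0, 0, 0.75, 0, 0, 0],
  [0, 0, 0, 0.75, 0, 0, 0],
])

```text
clock: 33.95
eef_pos: [710.3, -139.7, 31.7]
eef_rot: [[0.992, -0.129, 0.001], [-0.129, -0.992, -0.0], [0.001, 0.0, -1.0]]
wrist_force: [-3.2, 0.8, 5.2]
grip_width: 21.5
grip_force: 36.6
```

Contact with the board (5 N). Releasing and going up.

Call:
servo_tool([
  [0.35, 0, 0, 0, 0, 0, 0],
  [0.45, 0, 0, 0, 0, 0, 0],
  [0.45, 0, 0, 0, 0, 0, 0],
  [0.45, 0, 0, -1, 0, 0, 0],
  [0.45, 0, 0, -3, 0, 0, 0],
  [0.45, 0, 0, -6, 0, 0, 0],
  [0.45, 0, 0, -10, 0, 0, 0],
  [0.45, 0, 0, -14, 0, 0, 0],
  [0.45, 0, 0, -17, 0, 0, 0],
  [0.45, 0, 0, -18, 0, 0, 0],
])

```text
clock: 34.95
eef_pos: [711.2, -139.9, 216.4]
eef_rot: [[0.992, -0.129, 0.008], [-0.129, -0.992, -0.002], [0.008, 0.001, -1.0]]
wrist_force: [0.1, -0.1, 0.8]
grip_width: 38.4
grip_force: 0.0
```

```bash
python3 -c "
from h import *
go(529.8,240.1,140,19);bars(roi=(200,120,270,310),zt=73);bars(roi=(200,120,270,200),zt=48)
for p in (bd(150,85,23),bd(150,30,23)):print(p,proj('scene',p))"
```

```text
row [-22.96 -35.34   7.42] [  0.2  -0.5 -26.4] now [ 711.2 -139.9  216.4] F [ 0.1 -0.1  0.8] w 38.4 t 35.0
scene [224.8 280.7] 211.0 xy [510.7 294.4] len 70.0 yaw 22.8
scene [227.1 260.5] 193.0 xy [530.  239.5] len 71.0 yaw 18.7
scene [227.4 152.4] 107.0 xy [ 700.6 -122.7] len 69.0 yaw -6.3
scene [227.4 152.4] 108.0 xy [ 711.9 -143.2] len 71.0 yaw -6.0
[ 712.31145554 -140.30611562   41.        ] [226.89213535 152.94888505]
[ 705.13251497 -194.83558299   41.        ] [235.37093695 143.1107155 ]
```

Call:
servo_tool([
  [0.5, -2, -3, -2, 0, 0, -2],
  [0.5, -4.5, -7, -2, 0, 0, -5],
  [0.5, -7, -11, -2, 0, 0, -8],
  [0.5, -10, -15.3, -2, 0, 0, -11],
  [0.5, -13, -19.7, -2, 0, 0, -14.5],
  [0.5, -15.6, -24, -2, 0, 0, -18],
  [0.5, -18.3, -28.2, -2, 0, 0, -21],
  [0.5, -21, -32.3, -1, 0, 0, -24],
  [0.5, -23, -35.3, 2, 0, 0, -26.4],
  [0.5, -23, -35.4, 6, 0, 0, -26.4],
])

```text
clock: 36.05
eef_pos: [525.6, 245.2, 149.2]
eef_rot: [[0.944, 0.331, 0.001], [0.331, -0.944, 0.001], [0.001, -0.001, -1.0]]
wrist_force: [0.1, -0.7, 0.5]
grip_width: 42.3
grip_force: 0.0
```

```bash
python3 -c "
from h import *
go(529.8,240.1,56.5,19);bars(roi=(200,220,270,310),zt=73)"
```

```text
row [0.21 0.63 9.27] [-0.1 -0.1  0.3] now [525.6 245.2 149.2] F [ 0.1 -0.7  0.5] w 42.3 t 36.0
scene [225.  280.6] 199.5 xy [510.4 294. ] len 69.0 yaw 19.0
scene [227.5 260.7] 170.5 xy [528.8 239.5] len 69.0 yaw 20.0
```

Call:
servo_tool([
  [0.5, 0, 0.2, 0.5, 0, 0, 0],
  [0.5, 0, 0.2, 2, 0, 0, 0],
  [0.5, 0, 0.2, 4, 0, 0, 0],
  [0.5, 0, 0.2, 5, 0, 0, 0],
  [0.5, 0, 0.2, 5.5, 0, 0, 0],
  [0.5, 0, 0.2, 5.5, 0, 0, 0],
  [0.5, 0, 0.2, 5.5, 0, 0, 0],
  [0.5, 0, 0.2, 5.5, 0, 0, 0],
  [0.5, 0, 0.2, 5.5, 0, 0, 0],
  [0.5, 0, 0.2, 5.5, 0, 0, 0],
])

```text
clock: 37.1
eef_pos: [528.6, 239.3, 95.8]
eef_rot: [[0.946, 0.325, 0.001], [0.325, -0.946, 0.0], [0.001, 0.0, -1.0]]
wrist_force: [0.6, 0.2, -0.0]
grip_width: 42.7
grip_force: 0.0
```

```bash
python3 -c "
from h import *
go(529.8,240.1,56.5,19)"
```

```text
row [ 0.13 -0.03  3.93] [ 0. -0. -0.] now [528.6 239.3  95.8] F [ 0.6  0.2 -0. ] w 42.7 t 37.1
```

Call:
servo_tool([
  [0.5, 0.1, 0, 1.5, 0, 0, 0],
  [0.5, 0.1, 0, 3, 0, 0, 0],
  [0.5, 0.1, 0, 3.6, 0, 0, 0],
  [0.5, 0.1, 0, 3.9, 0, 0, 0],
  [0.5, 0.1, 0, 3.9, 0, 0, 0],
  [0.5, 0.1, 0, 3.9, 0, 0, 0],
  [0.3, 0.1, 0, 3.9, 0, 0, 0],
  [0.1, 0.1, 0, 3.9, 0, 0, 0],
  [0, 0.1, 0, 3.9, 0, 0, 0],
  [0, 0.1, 0, 3.9, 0, 0, 0],
], newtons=35)

```text
clock: 38.1
eef_pos: [529.6, 240.4, 57.2]
eef_rot: [[0.946, 0.326, 0.001], [0.326, -0.946, 0.002], [0.002, -0.001, -1.0]]
wrist_force: [-1.4, 4.6, 4.5]
grip_width: 20.9
grip_force: 37.7
```

Call:
servo_tool([
  [0, 0, 0, 0, 0, 0, 0],
  [0, 0, 0, 0, 0, 0, 0],
  [0, 0, 0, -0.5, 0, 0, 0],
  [0, 0, 0, -1, 0, 0, 0],
  [0, 0, 0, -2, 0, 0, 0],
  [0, 0, 0, -4, 0, 0, 0],
  [0, 0, 0, -7, 0, 0, 0],
  [0, 0, 0, -11, 0, 0, 0],
  [0, 0, 0, -15, 0, 0, 0],
  [0, 0, 0, -16, 0, 0, 0],
])

```text
clock: 39.1
eef_pos: [531.1, 239.4, 222.3]
eef_rot: [[0.946, 0.324, 0.008], [0.324, -0.946, 0.002], [0.009, 0.001, -1.0]]
wrist_force: [1.2, -0.3, -0.0]
grip_width: 21.0
grip_force: 37.1
```

```bash
python3 -c "
from h import *
p=bd(70,85,0);print(p);go(p[0],p[1],100,-7.5);bars(roi=(200,220,270,310),zt=73);bars(roi=(200,120,270,200),zt=48)"
```

```text
[ 632.99586663 -129.86402024   18.        ]
row [-2.44 38.22 12.25] [-0.1 -0.5 26.4] now [531.1 239.4 222.3] F [ 1.2 -0.3 -0. ] w 21.0 t 39.1
scene [225.  280.6] 202.5 xy [510.3 294. ] len 69.0 yaw 18.8
```

Call:
servo_tool([
  [0, -0.2, 3, 0, 0, 0, 2],
  [0, -0.5, 7, 0, 0, 0, 5],
  [0, -0.7, 11, 0, 0, 0, 8],
  [0, -1, 15, 0, 0, 0, 11],
  [0, -1.3, 19, 0, 0, 0, 14],
  [0, -1.6, 23.5, 0, 0, 0, 17],
  [0, -1.9, 28, 0, 0, 0, 20],
  [0, -2.2, 32, 1, 0, 0, 23],
  [0, -2.4, 36, 3, 0, 0, 26],
  [0, -2.4, 38.2, 6, 0, 0, 26.4],
])

```text
clock: 40.2
eef_pos: [630.8, -133.1, 154.5]
eef_rot: [[0.991, -0.134, -0.001], [-0.134, -0.991, -0.001], [-0.0, 0.001, -1.0]]
wrist_force: [-0.1, 0.4, -0.8]
grip_width: 21.0
grip_force: 37.1
```

Call:
servo_tool([
  [0, 0, 0, 1, 0, 0, 0],
  [0, 0, 0, 3, 0, 0, 0],
  [0, 0, 0, 5, 0, 0, 0],
  [0, 0, 0, 7, 0, 0, 0],
  [0, 0, 0, 8.5, 0, 0, 0],
  [0, 0, 0, 9.5, 0, 0, 0],
  [0, 0, 0, 10, 0, 0, 0],
  [0, 0, 0, 10, 0, 0, 0],
  [0, 0, 0, 10, 0, 0, 0],
  [0, 0, 0, 10, 0, 0, 0],
])

```text
clock: 41.2
eef_pos: [631.5, -129.6, 57.6]
eef_rot: [[0.992, -0.129, 0.002], [-0.129, -0.992, -0.001], [0.002, 0.0, -1.0]]
wrist_force: [1.6, 0.3, -0.8]
grip_width: 21.1
grip_force: 37.1
```

```bash
python3 -c "
from h import *
p=bd(70,85,0);go(p[0],p[1],32,-7.5);bars(roi=(200,120,270,200),zt=48)"
```

```text
row [0.15 0.   2.56] [ 0.  -0.1  0.1] now [ 631.5 -129.6   57.6] F [ 1.6  0.3 -0.8] w 21.1 t 41.2
scene [227.2 152.4] 104.5 xy [ 712.5 -143.2] len 71.0 yaw -6.3
```

Call:
servo_tool([
  [0, 0, 0, 0.8, 0, 0, 0],
  [0, 0, 0, 1.5, 0, 0, 0],
  [0, 0, 0, 2, 0, 0, 0],
  [0, 0, 0, 2.3, 0, 0, 0],
  [0, 0, 0, 2.5, 0, 0, 0],
  [0, 0, 0, 2.6, 0, 0, 0],
  [0, 0, 0, 2.6, 0, 0, 0],
  [0, 0, 0, 2.6, 0, 0, 0],
  [0, 0, 0, 2.6, 0, 0, 0],
  [0, 0, 0, 2.6, 0, 0, 0],
])

```text
clock: 42.25
eef_pos: [631.0, -129.5, 32.2]
eef_rot: [[0.992, -0.129, 0.0], [-0.129, -0.992, -0.0], [0.0, 0.0, -1.0]]
wrist_force: [-7.1, 1.1, 9.8]
grip_width: 20.9
grip_force: 38.3
```

Call:
servo_tool([
  [0.35, 0, 0, 0, 0, 0, 0],
  [0.45, 0, 0, 0, 0, 0, 0],
  [0.45, 0, 0, 0, 0, 0, 0],
  [0.45, 0, 0, -1, 0, 0, 0],
  [0.45, 0, 0, -3, 0, 0, 0],
  [0.45, 0, 0, -6, 0, 0, 0],
  [0.45, 0, 0, -10, 0, 0, 0],
  [0.45, 0, 0, -14, 0, 0, 0],
  [0.45, 0, 0, -18, 0, 0, 0],
  [0.45, 0, 0, -20, 0, 0, 0],
])

```text
clock: 43.25
eef_pos: [631.7, -129.7, 236.2]
eef_rot: [[0.992, -0.129, 0.007], [-0.129, -0.992, -0.002], [0.007, 0.001, -1.0]]
wrist_force: [0.8, -0.2, 0.2]
grip_width: 38.3
grip_force: 0.0
```

```bash
python3 -c "
from h import *
go(511,295,56.5,19);bars(roi=(200,220,270,310),zt=73);bars(roi=(200,120,270,200),zt=48)"
```

```text
row [-17.59 -40.57  17.81] [  0.2  -0.4 -26.4] now [ 631.7 -129.7  236.2] F [ 0.8 -0.2  0.2] w 38.3 t 43.2
scene [224.9 280.7] 210.0 xy [510.6 294.3] len 70.0 yaw 22.8
scene [247.4 161.3] 109.5 xy [ 631.8 -133. ] len 71.0 yaw -7.2
scene [227.3 152.4] 104.5 xy [ 712.4 -143.4] len 71.0 yaw -10.2
```

Two bars placed. Now the third.

Call:
servo_tool([
  [0.5, -1.5, -3.5, 0, 0, 0, -2],
  [0.5, -3.3, -7.7, 0, 0, 0, -5],
  [0.5, -5.2, -12, 0, 0, 0, -8],
  [0.5, -7.1, -16.4, 0, 0, 0, -11],
  [0.5, -9, -20.8, 0, 0, 0, -14.5],
  [0.5, -11, -25.3, 0, 0, 0, -18],
  [0.5, -13, -30, 0, 0, 0, -21],
  [0.5, -15, -34.5, 1, 0, 0, -24],
  [0.5, -17, -38.8, 3, 0, 0, -26.4],
  [0.5, -17.6, -40.6, 6, 0, 0, -26.4],
])

```text
clock: 44.35
eef_pos: [507.5, 299.5, 170.5]
eef_rot: [[0.944, 0.329, 0.002], [0.329, -0.944, 0.002], [0.002, -0.001, -1.0]]
wrist_force: [2.1, -0.6, -0.4]
grip_width: 42.7
grip_force: 0.0
```

Call:
servo_tool([
  [0.5, 0, 0, 1, 0, 0, 0],
  [0.5, 0, 0, 3, 0, 0, 0],
  [0.5, 0, 0, 5, 0, 0, 0],
  [0.5, 0, 0, 6.5, 0, 0, 0],
  [0.5, 0, 0, 7, 0, 0, 0],
  [0.5, 0, 0, 7, 0, 0, 0],
  [0.5, 0, 0, 7, 0, 0, 0],
  [0.5, 0, 0, 7, 0, 0, 0],
  [0.5, 0, 0, 7, 0, 0, 0],
  [0.5, 0, 0, 7, 0, 0, 0],
])

```text
clock: 45.35
eef_pos: [509.1, 296.0, 100.9]
eef_rot: [[0.946, 0.325, 0.001], [0.325, -0.946, 0.0], [0.001, -0.0, -1.0]]
wrist_force: [-0.3, 0.1, -0.3]
grip_width: 42.4
grip_force: 0.0
```

```bash
python3 -c "
from h import *
go(511,295,56.5,19);bars(roi=(200,220,270,310),zt=73)"
```

```text
row [0.15 0.16 4.44] [-0. -0. -0.] now [509.1 296.  100.9] F [-0.3  0.1 -0.3] w 42.4 t 45.4
scene [233.3 280.9] 69.5 xy [490.  286.4] len 26.0 yaw 22.8
```

Call:
servo_tool([
  [0.5, 0.1, 0.1, 1.5, 0, 0, 0],
  [0.5, 0.1, 0.1, 3, 0, 0, 0],
  [0.5, 0.1, 0.1, 4, 0, 0, 0],
  [0.5, 0.1, 0.1, 4.4, 0, 0, 0],
  [0.5, 0.1, 0.1, 4.4, 0, 0, 0],
  [0.5, 0.1, 0.1, 4.4, 0, 0, 0],
  [0.3, 0.1, 0.1, 4.4, 0, 0, 0],
  [0.1, 0.1, 0.1, 4.4, 0, 0, 0],
  [0, 0.1, 0.1, 4.4, 0, 0, 0],
  [0, 0.1, 0.1, 4.4, 0, 0, 0],
], newtons=35)

```text
clock: 46.4
eef_pos: [510.6, 295.5, 57.3]
eef_rot: [[0.946, 0.325, 0.002], [0.325, -0.946, 0.001], [0.002, -0.0, -1.0]]
wrist_force: [-0.9, 0.7, 4.7]
grip_width: 21.2
grip_force: 34.9
```

Call:
servo_tool([
  [0, 0, 0, 0, 0, 0, 0],
  [0, 0, 0, 0, 0, 0, 0],
  [0, 0, 0, -0.5, 0, 0, 0],
  [0, 0, 0, -1, 0, 0, 0],
  [0, 0, 0, -2, 0, 0, 0],
  [0, 0, 0, -4, 0, 0, 0],
  [0, 0, 0, -7, 0, 0, 0],
  [0, 0, 0, -11, 0, 0, 0],
  [0, 0, 0, -15, 0, 0, 0],
  [0, 0, 0, -17.5, 0, 0, 0],
])

```text
clock: 47.4
eef_pos: [510.6, 295.3, 235.9]
eef_rot: [[0.946, 0.325, 0.004], [0.325, -0.946, 0.002], [0.005, -0.0, -1.0]]
wrist_force: [0.4, 0.1, 0.3]
grip_width: 21.0
grip_force: 34.4
```

```bash
python3 -c "
from h import *
p=bd(75,-25,0);print(p);go(p[0],p[1],100,-7.5);bars(roi=(200,220,270,310),zt=73);bars(roi=(200,120,270,200),zt=48)"
```

```text
[ 623.5952098  -239.57558595   18.        ]
row [-6.76 54.26 13.55] [-0.1 -0.3 26.5] now [510.6 295.3 235.9] F [0.4 0.1 0.3] w 21.0 t 47.4
```

Call:
servo_tool([
  [0, -0.3, 3, 0, 0, 0, 2],
  [0, -0.8, 7, 0, 0, 0, 5],
  [0, -1.4, 11, 0, 0, 0, 8],
  [0, -1.9, 15.5, 0, 0, 0, 11],
  [0, -2.5, 20, 0, 0, 0, 14],
  [0, -3, 24.5, 0, 0, 0, 17],
  [0, -3.6, 29, 0, 0, 0, 20],
  [0, -4.1, 33.5, 0, 0, 0, 23],
  [0, -4.8, 38, 0, 0, 0, 26.5],
  [0, -5, 40, 0, 0, 0, 26.5],
])

```text
clock: 48.5
eef_pos: [592.4, -103.1, 229.9]
eef_rot: [[0.991, -0.136, -0.002], [-0.136, -0.991, -0.001], [-0.002, 0.001, -1.0]]
wrist_force: [0.0, 1.1, -0.8]
grip_width: 21.1
grip_force: 34.5
```

```bash
python3 -c "
from h import *
p=bd(75,-25,0);print(p);go(p[0],p[1],100,-7.5);bars(roi=(200,120,270,200),zt=48)"
```

```text
[ 623.5952098  -239.57558595   18.        ]
row [ 4.98 13.08 12.99] [ 0.1  0.1 -0.3] now [ 592.4 -103.1  229.9] F [ 0.   1.1 -0.8] w 21.1 t 48.5
scene [247.4 161.2] 106.5 xy [ 632.1 -133.2] len 71.0 yaw -7.2
scene [227.4 152.3] 105.0 xy [ 711.9 -143.6] len 71.0 yaw -6.3
```

Call:
servo_tool([
  [0, 1, 3, 0, 0, 0, 0],
  [0, 2.5, 6.5, 0, 0, 0, 0],
  [0, 4, 10.5, 0, 0, 0, 0],
  [0, 5, 13, 2, 0, 0, 0],
  [0, 5, 13.1, 6, 0, 0, 0],
  [0, 5, 13.1, 10, 0, 0, 0],
  [0, 5, 13.1, 13, 0, 0, 0],
  [0, 5, 13.1, 15, 0, 0, 0],
  [0, 5, 13.1, 16, 0, 0, 0],
  [0, 5, 13.1, 16, 0, 0, 0],
])

```text
clock: 49.55
eef_pos: [624.3, -235.0, 69.3]
eef_rot: [[0.991, -0.131, -0.004], [-0.131, -0.991, 0.001], [-0.004, -0.001, -1.0]]
wrist_force: [0.4, 0.2, -1.6]
grip_width: 21.1
grip_force: 34.5
```

```bash
python3 -c "
from h import *
p=bd(75,-25,0);go(p[0],p[1],32,-7.5)"
```

```text
row [0.   0.47 3.73] [-0.1  0.2 -0. ] now [ 624.3 -235.    69.3] F [ 0.4  0.2 -1.6] w 21.1 t 49.5
```

Call:
servo_tool([
  [0, 0, 0.4, 1, 0, 0, 0],
  [0, 0, 0.4, 2, 0, 0, 0],
  [0, 0, 0.4, 2.8, 0, 0, 0],
  [0, 0, 0.4, 3.3, 0, 0, 0],
  [0, 0, 0.4, 3.6, 0, 0, 0],
  [0, 0, 0.4, 3.8, 0, 0, 0],
  [0, 0, 0.4, 3.8, 0, 0, 0],
  [0, 0, 0.4, 3.8, 0, 0, 0],
  [0, 0, 0.4, 3.8, 0, 0, 0],
  [0, 0, 0.4, 3.8, 0, 0, 0],
])

```text
clock: 50.55
eef_pos: [624.9, -239.8, 33.7]
eef_rot: [[0.991, -0.131, 0.001], [-0.131, -0.991, -0.0], [0.001, 0.0, -1.0]]
wrist_force: [0.0, -1.1, -0.9]
grip_width: 21.0
grip_force: 34.5
```

Call:
servo_tool([
  [0, 0, 0, 0.1, 0, 0, 0],
  [0, 0, 0, 0.15, 0, 0, 0],
  [0, 0, 0, 0.15, 0, 0, 0],
  [0, 0, 0, 0.15, 0, 0, 0],
  [0.35, 0, 0, 0.15, 0, 0, 0],
  [0.45, 0, 0, 0.15, 0, 0, 0],
  [0.45, 0, 0, 0.15, 0, 0, 0],
  [0.45, 0, 0, -1, 0, 0, 0],
  [0.45, 0, 0, -4, 0, 0, 0],
  [0.45, 0, 0, -8, 0, 0, 0],
])

```text
clock: 51.55
eef_pos: [623.7, -239.2, 112.8]
eef_rot: [[0.991, -0.131, -0.004], [-0.131, -0.991, 0.002], [-0.004, -0.001, -1.0]]
wrist_force: [0.7, -0.4, -0.4]
grip_width: 38.1
grip_force: 0.0
```

Call:
servo_tool([
  [0.45, 0, 0, -4, 0, 0, 0],
  [0.45, 0, 0, -8, 0, 0, 0],
  [0.45, 0, 0, -12, 0, 0, 0],
  [0.45, 0, -3, -14, 0, 0, 0],
  [0.45, 0, -7, -14, 0, 0, 0],
  [0.45, 0, -11, -14, 0, 0, 0],
  [0.45, 0, -15, -14, 0, 0, -4],
  [0.45, 0, -19, -14, 0, 0, -8],
  [0.45, 0, -23, -14, 0, 0, -12],
  [0.45, 0, -25, -14, 0, 0, -15],
])

```text
clock: 52.55
eef_pos: [657.5, 11.6, 254.5]
eef_rot: [[0.991, 0.136, 0.001], [0.136, -0.991, 0.001], [0.001, -0.0, -1.0]]
wrist_force: [-0.2, -0.8, 0.0]
grip_width: 38.5
grip_force: 0.0
```

```bash
python3 - <<'E'
from h import *
# tab when open: pushed grip of fingers at (616.8,272); grip pt from earlier
th=np.radians(97.1);p=bx(195*-np.cos(th),3.5,12+195*np.sin(th));print(p)
go(p[0],p[1],240,18.4)
bars(roi=(200,120,290,200),zt=48)
bars('top',roi=(265,125,370,250),zt=48)
s=env.get_image('scene');t=env.get_image('top')
o=np.zeros((450,800,3),np.uint8);o[:,:500]=cv2.resize(s[95:185,210:310],(500,450),interpolation=2);o[:360,502:800]=cv2.resize(t[120:265,265:385],(298,360),interpolation=2)
cv2.imwrite('pics/m11.png',o[:,:,::-1])
E
```

```text
[635.76531125 278.92893002 205.50472789]
row [  1.47 -26.78   1.47] [ -0.   -0.1 -10.6] now [657.5  11.6 254.5] F [-0.2 -0.8  0. ] w 38.5 t 52.5
scene [247.4 161.3] 110.5 xy [ 631.9 -132.9] len 71.0 yaw -6.7
scene [227.5 152.3] 104.0 xy [ 711.5 -143.9] len 71.0 yaw -7.8
scene [261.7 140.5] 97.0 xy [ 624.6 -243.4] len 69.0 yaw -8.1
top [330.5 170.5] 104.0 xy [ 626.1 -241.3] len 69.0 yaw -7.3
top [298.4 167.7] 101.0 xy [ 633.9 -130.8] len 70.0 yaw -6.6
top [301.4 145.7] 98.5 xy [ 712.4 -140.8] len 69.0 yaw -6.0
top [345.9 137.2] 115.0 xy [ 746.2 -295.7] len 157.0 yaw 82.2
```

View pics/m11.png

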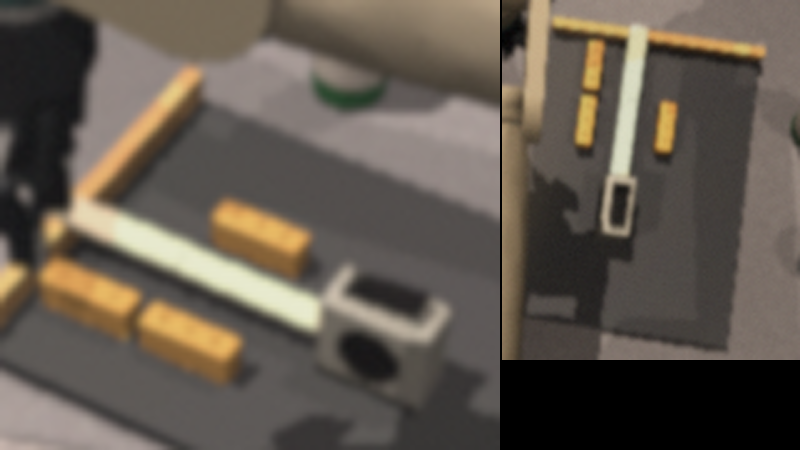

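All three bars lie parallel beside the blade, at world yaw about -7. The tape is still hooked. Now shut the cover.

Call:
servo_tool([
  [0.6, 0, -3, 0, 0, 0, -1],
  [0.6, 0, -7, 0, 0, 0, -3],
  [0.6, 0, -11, 0, 0, 0, -5],
  [0.6, 0.3, -15, 0, 0, 0, -7],
  [0.6, 0.7, -19, 0, 0, 0, -9],
  [0.6, 1, -23, 0, 0, 0, -10.6],
  [0.6, 1.2, -26, 0, 0, 0, -10.6],
  [0.6, 1.3, -26.8, 0, 0, 0, -10.6],
  [0.6, 1.3, -26.8, 0, 0, 0, -10.6],
  [0.6, 1.3, -26.8, 0, 0, 0, -10.6],
])

```text
clock: 53.75
eef_pos: [636.2, 273.6, 253.6]
eef_rot: [[0.951, 0.308, 0.0], [0.308, -0.951, -0.001], [0.0, 0.001, -1.0]]
wrist_force: [0.3, 0.2, -0.1]
grip_width: 51.1
grip_force: 0.0
```

```bash
python3 -c "
from h import *
go(634,278.3,187,18.4)
import numpy as np
r=195;t0=np.radians(97.1)
for d in np.arange(97.1,5,-4.2):
  t=np.radians(d);print(round(d,1),np.round([r*(np.cos(t0)-np.cos(t))/10,-r*(np.sin(t)-np.sin(t0))/10],2))"
```

```text
row [-0.07 -0.52  6.66] [ 0.  -0.  -0.5] now [636.2 273.6 253.6] F [ 0.3  0.2 -0.1] w 51.1 t 53.8
97.1 [ 0. -0.]
92.9 [-1.42 -0.12]
88.7 [-2.85 -0.14]
84.5 [-4.28 -0.06]
80.3 [-5.7   0.13]
76.1 [-7.09  0.42]
71.9 [-8.47  0.82]
67.7 [-9.81  1.31]
63.5 [-11.11   1.9 ]
59.3 [-12.37   2.58]
55.1 [-13.57   3.36]
50.9 [-14.71   4.22]
46.7 [-15.78   5.16]
42.5 [-16.79   6.18]
38.3 [-17.71   7.26]
34.1 [-18.56   8.42]
29.9 [-19.31   9.63]
25.7 [-19.98  10.89]
21.5 [-20.55  12.2 ]
17.3 [-21.03  13.55]
13.1 [-21.4   14.93]
8.9 [-21.68  16.33]
```

Call:
servo_tool([
  [0.6, 0, -0.6, 1, 0, 0, -0.5],
  [0.6, 0, -0.6, 2.5, 0, 0, -0.5],
  [0.6, 0, -0.6, 4, 0, 0, -0.5],
  [0.6, 0, -0.6, 5.5, 0, 0, -0.5],
  [0.6, 0, -0.6, 6.4, 0, 0, -0.5],
  [0.6, 0, -0.6, 6.6, 0, 0, -0.5],
  [0.4, 0, -0.6, 6.6, 0, 0, -0.5],
  [0.2, 0, -0.6, 6.6, 0, 0, -0.5],
  [0, 0, -0.6, 6.6, 0, 0, -0.5],
  [0, 0, -0.6, 6.6, 0, 0, -0.5],
], newtons=50)

```text
clock: 54.75
eef_pos: [634.8, 279.0, 188.6]
eef_rot: [[0.949, 0.316, 0.002], [0.316, -0.949, -0.003], [0.001, 0.003, -1.0]]
wrist_force: [1.6, -8.8, 0.3]
grip_width: 23.4
grip_force: 50.7
```

Call:
servo_tool([
  [0, 0, 0, 0, 0, 0, 0],
  [0, 0, 0, 0, 0, 0, 0],
  [0, -0.4, 0, -0.05, 0, 0, 0],
  [0, -1.42, 0, -0.12, 0, 0, 0],
  [0, -2.15, 0, -0.14, 0, 0, 0],
  [0, -2.85, 0, -0.14, 0, 0, 0],
  [0, -3.56, 0, -0.11, 0, 0, 0],
  [0, -4.28, 0, -0.06, 0, 0, 0],
  [0, -5, 0, 0.03, 0, 0, 0],
  [0, -5.7, 0, 0.13, 0, 0, 0],
])

```text
clock: 55.75
eef_pos: [582.7, 260.8, 188.3]
eef_rot: [[0.949, 0.315, 0.009], [0.315, -0.949, -0.002], [0.008, 0.004, -1.0]]
wrist_force: [9.9, -9.8, -0.9]
grip_width: 23.2
grip_force: 50.3
```

```bash
python3 -c "
from h import *
cov()"
```

```text
theta 80.6 r 197.6 F [ 9.9 -9.8 -0.9] w 23.2 [582.7 260.8 188.3]
```

Call:
servo_tool([
  [0, -0.7, 0.1, 0.14, 0, 0, 0],
  [0, -1.39, 0.2, 0.29, 0, 0, 0],
  [0, -2.77, 0.2, 0.69, 0, 0, 0],
  [0, -4.11, 0.2, 1.18, 0, 0, 0],
  [0, -5.41, 0.2, 1.77, 0, 0, 0],
  [0, -6.67, 0.2, 2.45, 0, 0, 0],
  [0, -7.87, 0.2, 3.23, 0, 0, 0],
  [0, -9.01, 0.2, 4.09, 0, 0, 0],
  [0, -9.55, 0.2, 4.55, 0, 0, 0],
  [0, -10.08, 0.2, 5.03, 0, 0, 0],
])

```text
clock: 56.75
eef_pos: [487.4, 227.3, 140.5]
eef_rot: [[0.948, 0.317, 0.009], [0.317, -0.948, -0.002], [0.008, 0.005, -1.0]]
wrist_force: [2.1, -12.1, 13.7]
grip_width: 23.3
grip_force: 55.5
```

```bash
python3 -c "
from h import *
cov()"
```

```text
theta 47.9 r 198.5 F [  2.1 -12.1  13.7] w 23.3 [487.4 227.3 140.5]
```

Call:
servo_tool([
  [0, -0.5, 0.1, 0.5, 0, 0, 0],
  [0, -1.01, 0.2, 1.02, 0, 0, 0],
  [0, -1.93, 0.2, 2.1, 0, 0, 0],
  [0, -2.78, 0.2, 3.26, 0, 0, 0],
  [0, -3.53, 0.2, 4.47, 0, 0, 0],
  [0, -4.2, 0.2, 5.73, 0, 0, 0],
  [0, -4.77, 0.2, 7.04, 0, 0, 0],
  [0, -5.02, 0.2, 7.7, 0, 0, 0],
  [0, -5.25, 0.2, 8.39, 0, 0, 0],
  [0, -5.25, 0.2, 8.39, 0, 0, 0],
])

```text
clock: 57.75
eef_pos: [436.1, 209.2, 52.4]
eef_rot: [[0.948, 0.319, 0.001], [0.319, -0.948, -0.003], [0.001, 0.003, -1.0]]
wrist_force: [-0.8, -8.6, -0.5]
grip_width: 23.0
grip_force: 57.4
```

```bash
python3 -c "
from h import *
cov()"
```

```text
theta 17.5 r 196.5 F [-0.8 -8.6 -0.5] w 23.0 [436.1 209.2  52.4]
```

Now the last 7.5°, slowly, to the stop.

Call:
servo_tool([
  [0, -0.1, 0, 0.35, 0, 0, 0],
  [0, -0.19, 0, 0.7, 0, 0, 0],
  [0, -0.28, 0, 1.03, 0, 0, 0],
  [0, -0.37, 0, 1.4, 0, 0, 0],
  [0, -0.44, 0, 1.75, 0, 0, 0],
  [0, -0.5, 0, 2.1, 0, 0, 0],
  [0, -0.5, 0, 2.3, 0, 0, 0],
  [0, -0.5, 0, 2.4, 0, 0, 0],
  [0, -0.5, 0, 2.4, 0, 0, 0],
  [0, -0.5, 0, 2.4, 0, 0, 0],
])

```text
clock: 58.75
eef_pos: [430.9, 207.4, 28.6]
eef_rot: [[0.948, 0.319, -0.0], [0.319, -0.948, -0.004], [-0.001, 0.003, -1.0]]
wrist_force: [-5.4, -10.8, 4.6]
grip_width: 22.9
grip_force: 56.8
```

```bash
python3 -c "
from h import *
cov()"
```

```text
theta 10.4 r 196.0 F [ -5.4 -10.8   4.6] w 22.9 [430.9 207.4  28.6]
```

Call:
servo_tool([
  [0, 0, 0, 0.15, 0, 0, 0],
  [0, 0, 0, 0.3, 0, 0, 0],
  [0, 0, 0, 0.4, 0, 0, 0],
  [0, 0, 0, 0.5, 0, 0, 0],
  [0, 0, 0, 0.5, 0, 0, 0],
  [0, 0, 0, 0.5, 0, 0, 0],
  [0, 0, 0, 0.5, 0, 0, 0],
  [0, 0, 0, 0.5, 0, 0, 0],
  [0, 0, 0, 0.5, 0, 0, 0],
  [0, 0, 0, 0.5, 0, 0, 0],
])

```text
clock: 59.75
eef_pos: [430.2, 207.2, 23.2]
eef_rot: [[0.948, 0.319, -0.002], [0.319, -0.948, -0.004], [-0.003, 0.003, -1.0]]
wrist_force: [-7.5, -11.8, 4.3]
grip_width: 23.1
grip_force: 56.6
```

Call:
servo_tool([
  [0, 0, 0, 0.15, 0, 0, 0],
  [0, 0, 0, 0.3, 0, 0, 0],
  [0, 0, 0, 0.4, 0, 0, 0],
  [0, 0, 0, 0.5, 0, 0, 0],
  [0, 0, 0, 0.5, 0, 0, 0],
  [0, 0, 0, 0.5, 0, 0, 0],
  [0, 0, 0, 0.5, 0, 0, 0],
  [0, 0, 0, 0.5, 0, 0, 0],
  [0, 0, 0, 0.5, 0, 0, 0],
  [0, 0, 0, 0.5, 0, 0, 0],
])

```text
clock: 60.75
eef_pos: [430.1, 207.1, 20.5]
eef_rot: [[0.948, 0.319, -0.003], [0.319, -0.948, -0.005], [-0.004, 0.004, -1.0]]
wrist_force: [-20.8, -17.6, 26.5]
grip_width: 23.0
grip_force: 59.2
```

Call:
servo_tool([
  [0.3, 0, 0, 0, 0, 0, 0],
  [0.6, 0, 0, 0, 0, 0, 0],
  [0.6, 0, 0, 0, 0, 0, 0],
  [0.6, 0, 0, 0, 0, 0, 0],
  [0.6, 0, 0, -2, 0, 0, 0],
  [0.6, 0, 0, -6, 0, 0, 0],
  [0.6, -1, 0, -10, 0, 0, 0],
  [0.6, -3, 1, -14, 0, 0, 0],
  [0.6, -5, 5, -18, 0, 0, 0],
  [0.6, -7, 10, -20, 0, 0, 0],
])

```text
clock: 61.75
eef_pos: [397.5, 107.3, 214.3]
eef_rot: [[0.947, 0.322, 0.005], [0.322, -0.947, 0.001], [0.005, 0.001, -1.0]]
wrist_force: [1.2, 0.1, -0.9]
grip_width: 51.5
grip_force: 0.0
```

Call:
servo_tool([
  [0.6, 0, 4, 0, 0, 0, 0],
  [0.6, 0, 8, 0, 0, 0, 0],
  [0.6, 0, 12, 0, 0, 0, 0],
  [0.6, 0, 16, 0, 0, 0, 0],
  [0.6, 0, 18, 0, 0, 0, 0],
  [0.6, 0, 18, 0, 0, 0, 0],
  [0.6, 0, 18, 0, 0, 0, 0],
  [0.6, 0, 18, 0, 0, 0, 0],
  [0.6, 0, 18, 0, 0, 0, 0],
  [0.6, 0, 18, 0, 0, 0, 0],
])

```text
clock: 62.75
eef_pos: [454.7, -62.6, 211.3]
eef_rot: [[0.947, 0.32, 0.0], [0.32, -0.947, -0.0], [0.0, 0.0, -1.0]]
wrist_force: [0.4, -0.6, -0.3]
grip_width: 51.1
grip_force: 0.0
```

```bash
python3 - <<'E'
from h import *
print(env.state()['eef_pos'],env.state()['wrist_force'])
s=env.get_image('scene');t=env.get_image('top')
bars(roi=(200,120,290,200),zt=48)
o=np.zeros((600,800,3),np.uint8);o[:384,:512]=s;o[:300,514:800]=cv2.resize(t[80:290,100:300],(286,300),interpolation=2);o[386:600,:240]=cv2.resize(s[225:295,220:298],(240,214),interpolation=2)
o[302:600,514:762]=cv2.resize(t[120:265,265:385],(248,298),interpolation=2)
cv2.imwrite('pics/m12.png',o[:,:,::-1])
def d(im,x0,y0,x1,y1):
    m=(im.max(2)<60).astype(np.uint8);k=np.zeros_like(m);k[y0:y1,x0:x1]=1;c=max(cv2.findContours(m&k,0,2)[0],key=cv2.contourArea);M=cv2.moments(c);return M['m10']/M['m00'],M['m01']/M['m00']
a=d(s,245,248,285,280);b=d(t,180,205,210,240);P=tri(a,b);e=np.array([np.cos(XY),np.sin(XY)]);q=-(P[:2]-XO)@e;print(a,b,P,np.degrees(np.arctan2(P[2]-12,q)))
E
```

```text
[454.68488949 -62.56800238 211.33655607] [ 0.4293452  -0.63326181 -0.27224261]
scene [247.5 161.1] 100.0 xy [ 632.1 -134.1] len 69.0 yaw -6.7
scene [227.4 152.1] 96.0 xy [ 712.5 -144.6] len 71.0 yaw -10.2
scene [261.6 140.2] 86.5 xy [ 625.4 -244.8] len 69.0 yaw -8.1
(263.8355555555556, 266.0) (200.2859696157283, 222.62734584450402) [438.01614503 199.19377119  29.95574493] 5.4354558527917245
```

View pics/m12.png

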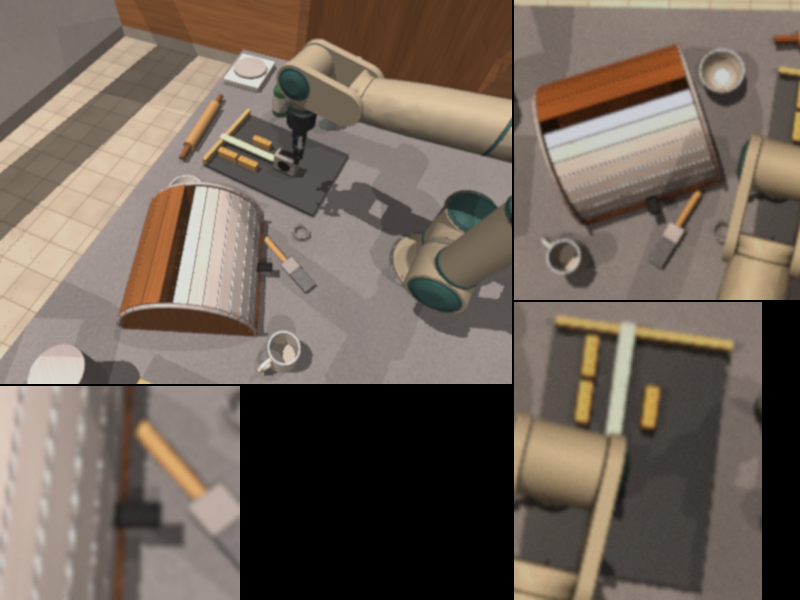

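The last picture shows the tab low at the front, (265,267) in the scene view, with the cover against its stop. The three bars lie by the blade, the tape is still hooked and drawn, and the bystanders are unmoved.

```bash
python3 -c "
from plant import env
print(env.hand_in())"
```

```text
the job is handed in; nothing more can be done
None
```

The job is handed in, with no verdict returned. The tape is hooked, drawn to about 22 cm and locked, going by the pictures. All three bars lie parallel to the blade, about 55 mm from it, and the cover was pushed against its stop to open and to shut. One push on the tab at the open stop reached about 90 N at the wrist, under the 120 N limit; it was the fingertips pressing, not the gripper's body.

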